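# Bridge the jig and half-turn its bayonet cap

### The arm

A 7-joint arm with a two-finger parallel gripper is mounted at the origin on a cart in front of the work surface, level with it; the furniture and walls round the work are solid. World frame = base frame: x ahead of the robot, y to its left, z up, the work surface at z = 0. Lengths are in m, angles in rad, forces in N, time in s.
With the tool pointing down it reaches from about 0.35 to 0.9 m from the base axis. Payload 8.1 kg.
Tool frame: the origin (TCP) lies on the centre line of the jaws, within the pads' length; the fingertips stand 22 mm ahead of it and the grasp point (between the pads) lies 3 mm ahead of it (arm.finger_overhang is the distance from the TCP to the fingertips, in m); z points along the fingers, y is the direction in which the jaws open and shut (so a half turn about z gives the same grasp; the last joint's range is limited). The gripper opens to 92 mm and grips with 3 to 60 N. Pads are 19 mm wide; open, the fingers measure 130 mm over their backs; the gripper's body (75 mm by 190 mm) begins 47 mm behind the grasp point.
Start: joints at [-1.378, 0.434, 0.025, 1.573, -0.012, 1.134, -0.075], TCP at [0.182, 0.598, 0.249] pointing down, gripper open.
Joint ranges: [-2.62, 2.62], [-0.44, 2.09], [-1.27, 1.32], [0.08, 2.57], [-1.32, 4.46], [0.12, 2], [-2.74, 2.74]. Speed limits (rad/s): [2.22, 2.22, 3.01, 3.01, 3.14, 3.14, 3.14].

### API

Orientations are given as a rotation vector (axis times angle).
In Python, from cell import arm gives the robot as it stands. The module is installed in compiled form; this text tells all that it offers.
- The arm moves only by the tool step_arm, never from a script. Its argument "plan" is a list of rows, each an object of numbers: "wx", "wy", "wz": the turn, a rotation vector about the tool's x, y, z in units of 6 degrees (1.0 is 6 degrees); "tx", "ty", "tz": the shift along the tool's x, y, z in cm; "hand": the opening, from 0 (shut) to 1 (fully open). A call has exactly 10 rows; each row shifts and turns the commanded pose from where the row before left it, along the tool's axes as they then stand; what a row does not reach is not made up. A row lasts 1/12 s, in which the tool goes at most 41.7 mm and 7.16 degrees, less where a joint would pass 70% of its speed; a pose out of reach is approached as far as the arm can. A call is refused whole if a number of a shift passes 4.17 or a number of a turn 1, either way. A call with a gripper value outside its range is refused whole. The fingers move at their own pace and stop on an object; "force" is the grip in N (left out, the last holds). Time passes only in rows, so rows that do not move let the fingers close, or fill a call up. It gives the time, the measured TCP pose, the force and the opening at its end, in the units of the state.
- arm.observe(): the state, without advancing time (a new reading comes with each control period).
- arm.get_image(name): name is "scene" or "top" or "wrist"; returns (picture, depth): 400x640x3 uint8, red, green, blue; 400x640 float32, m along the optical axis (not along the pixel's ray), 0 where there is no reading.
- arm.calibration(name): a dict with "mtx" (3x3 intrinsics, pixels), "R" (3x3) and "t" (3): a world point X has camera coordinates R X + t. Camera axes: x right, y down, z forward; pixel columns grow to the right and rows downward; lengths in m; the calibration is good to about 2 mm. A picture is of the moment at which its call begins: read the wrist's pose just before it. calibration takes no time and is no camera call; for the wrist camera it gives the pose at the moment of the call.
- arm.sign_off(): hands the job in, once; it reports no verdict.
The state is a dict: "clock": time; "joints": joint angles; "dq": joint speeds; "joint_efforts": joint torques, N m; "position": TCP position; "ee_rot": TCP orientation; "force": force on the tool from outside, world axes, zero at the start; "ft_torque": the same for the moment, N m; "width": opening from 0.0 (shut) to 1.0 (fully open).
Only numpy, scipy, OpenCV 4.12 (cv2) and the standard library are available. Lean on these libraries where they do the work, as an engineer would, in place of code of your own. Each camera call takes 0.05 s, during which the arm holds its last target.

### The job

Lay the slotted steel bar across the jig's two wooden supports, between their ears, with its slot centred over the socket, and let go of it. Then take the bayonet cap out of its stand, put it down through the bar's slot into the socket until its black flange rests on the bar, and twist it clockwise (seen from above) halfway to its lock: its red wing, which goes in along the bar, ends about 45 degrees across it, and the cap must not be turned on to its locked position. The catch is sprung and would turn the cap back, so finish holding the cap there, still gripped and still, so that I can check the bar before it is locked; leave the tape measure, sanding block, try square and pencil alone.

Things in the scene. Friction and masses are not known exactly. Their poses are not given: they have to be found in the camera images.
- jig: Fixed jig: plywood board 110 (its x) x 260 (y) x 14 mm; origin under its centre, on the worktop, on the socket's axis; z up. Dark wooden supports at y = +-105 mm, 20 mm in y, flat tops at z = 46 mm; each has ears rising 14 mm more that leave a notch for the bar, x = -30 to +30 mm. Nothing stops the bar along y. Two offcuts fixed on the board, tops at z = 44 mm. Yaw within 0.25 rad.
- socket (a point): On the axis of the jig's aluminium socket (56 x 56 mm), at the top of its lip, 42 mm above the worktop; axes as the jig's. The lip is 6 mm thick and has a slot along the jig's y, 14 mm wide and 39 mm long, with a square hole 23 mm wide in its middle. Under it is the brass catch plate with a groove like the slot, its floor 24 mm above the worktop.
- catch (a joint): Turn of the catch plate in the socket, rad: 0 at rest, groove under the slot; grows as the cap turns it clockwise seen from above; 1.4 = hard stop, locked. A spring turns it back to 0, with 0.03 N m at 0 and about 0.08 N m at 0.8. The lugs have play in the groove: the cap turns about 0.2 rad before the plate follows, and stays ahead of it by that much.
- bar_center (a point): Centre of the slotted steel bar, 52 (x) x 250 (y) x 14 (z) mm, about 0.3 kg, loose, flat on the worktop at the start. A slot 34 mm (x) x 52 mm (y) goes through its middle. Grip it across its 52 mm width at the middle. Both ends are alike. On the supports, its centre is 53 mm and its top 60 mm above the worktop.
- cap_grip (a point): Centre of the red wing of the bayonet cap (about 0.12 kg): 18 (x) x 52 (y) x 30 (z) mm, to be gripped across the 18 mm. Below it a black round flange, 68 mm across, 6 mm thick, top 15 mm and underside 21 mm below this point. In its stand at the start, 71 mm above the worktop, wing in varying directions; seated on the laid bar, 81 mm. Half a turn gives the same cap.
- cap_lugs (a point): Centre of the cap's two lugs, 51.5 mm straight below the wing's centre: a steel cross bar 8 (x) x 32 (y) x 8 (z) mm under a hub 17 mm thick, lying along the cap's y like the wing. Its underside is 34.5 mm below the flange's underside. It must pass bar slot and socket slot, then turns under the socket's lip.
- stand: Fixed wooden cup, 50 mm high, 84 mm across at its foot, in which the cap hangs by its flange, hub and lugs free; origin under its centre. Lift the cap at least 45 mm to clear it. Mind the two fixed aluminium clamp bars that run along x above the worktop on either side of the work, at y = -0.18 and y = +0.47 m: 24 mm wide, from 130 to 190 mm above the worktop.
- tape_c (a point): Middle of the yellow tape measure, 36 x 99 x 66 mm, behind the work; leave alone.
- sander_c (a point): Middle of the cork sanding block, 63 x 119 x 36 mm; leave alone.
- square_c (a point): Middle of the try square, 118 x 186 x 19 mm, lying behind the jig; leave alone.
- pencil_c (a point): Middle of the flat red pencil, 14 x 174 x 10 mm, near the worktop's front edge; leave alone.
Not all that is in view belongs to the job. What is meant by the part that bears cap_grip is not turquoise, and is the larger of those in its own colour.

How it is judged:
On the way, in this order (a step that is already met when the one before it is completed fails the run):
1. the bar lies on both supports, centred over the socket, let go of (x of bar_center in the frame of jig between -0.008 and 0.008 m and y of bar_center in the frame of jig between -0.011 and 0.011 m and z of bar_center in the frame of jig between 0.048 and 0.0575 m and angle between the y axis of bar_center and the y axis of jig, either way round below 0.09 rad and angle between bar_center's own z axis and vertical below 0.05 rad and contact force between the fingers and bar below 0.3 N and linear speed of bar below 0.02 m/s), for 0.2 s.
2. the cap is in the socket through the bar's slot, its flange down on the bar, not yet turned (x of cap_grip in the frame of jig between -0.007 and 0.007 m and y of cap_grip in the frame of jig between -0.007 and 0.007 m and z of cap_grip in the frame of jig between 0.076 and 0.0845 m and angle between cap_grip's own z axis and vertical below 0.09 rad and angle between the y axis of cap_grip and the y axis of jig, either way round below 0.45 rad and value of joint catch below 0.25 rad), for 0.1 s.
At the end, for the whole second after the job is handed in: Bar flat on both supports (8 mm across, 11 mm along); cap upright, within 7 mm of the socket axis, flange resting on the bar (4 mm), wing 32 to 59 degrees across the bar with the catch turned along, short of locked; fingers grip the cap with over 2 N, and it is still (x of bar_center in the frame of jig between -0.008 and 0.008 m and y of bar_center in the frame of jig between -0.011 and 0.011 m and z of bar_center in the frame of jig between 0.048 and 0.0575 m and angle between the y axis of bar_center and the y axis of jig, either way round below 0.09 rad and angle between bar_center's own z axis and vertical below 0.05 rad and x of cap_grip in the frame of jig between -0.007 and 0.007 m and y of cap_grip in the frame of jig between -0.007 and 0.007 m and z of cap_grip in the frame of jig between 0.076 and 0.0845 m and angle between cap_grip's own z axis and vertical below 0.09 rad and angle between the y axis of cap_grip and the y axis of jig, either way round between 0.56 and 1.03 rad and value of joint catch between 0.25 and 1.03 rad and contact force between the fingers and cap above 2 N and linear speed of cap below 0.02 m/s and angular speed of cap below 0.15 rad/s); the arm keeps its last pose, push and grip.
It fails at once if the cap is turned on towards its locked position (catch plate past 1.1 rad) (value of joint catch above 1.1 rad).
It fails at once if the tape measure is shifted by more than 20 mm (distance of tape_c from where it was at the start of the episode above 0.02 m).
It fails at once if the sanding block is shifted by more than 20 mm (distance of sander_c from where it was at the start of the episode above 0.02 m).
It fails at once if the try square is shifted by more than 20 mm (distance of square_c from where it was at the start of the episode above 0.02 m).
It fails at once if the pencil is shifted by more than 20 mm (distance of pencil_c from where it was at the start of the episode above 0.02 m).
It also fails if it takes over 59 s, if anything falls off the work surface, if the arm or the gripper's body presses on something with over 40 N, if the wrist force passes 120 N, or if a joint passes its speed limit or range.

## Working session

There is one attempt and no reset: what is moved stays moved. The work goes in short steps, Python scripts to look and compute and a tool call to move; the robot and the scene stay as the last step left them, time stands still between calls to the robot, and variables do not carry over. Pictures are saved under pics/ and viewed, and the job is handed in when it is done.

Besides the shell and the picture viewer there is one more tool, called after ">>>" as name([rows], argument=value, ...), one row to a line, values as JSON. step_arm: Moves the arm, as the interface text tells. Its arguments: {"type":"object","properties":{"plan":{"type":"array"},"force":{"type":"number"}},"required":["plan"]}

```bash
mkdir -p pics; ls; cat > h.py <<'E'
import numpy as np, cv2
from cell import arm
from scipy.spatial.transform import Rotation as Ro
def grab(n,tag):
    c=arm.calibration(n); im,d=arm.get_image(n)
    cv2.imwrite(f'pics/{tag}.png',cv2.cvtColor(im,cv2.COLOR_RGB2BGR))
    np.savez(f'pics/{tag}.npz',im=im,d=d,K=c['mtx'],R=c['R'],t=c['t'])
    return im,d,c
def load(tag): return np.load(f'pics/{tag}.npz')
def ray(c,uv,z):
    uv=np.atleast_2d(np.asarray(uv,float)); K=np.array(c['K'] if 'K' in c else c['mtx']);R=np.array(c['R']);t=np.array(c['t'])
    v=np.c_[uv,np.ones(len(uv))]@np.linalg.inv(K).T@R
    o=-R.T@t
    return o+v*((z-o[2])/v[:,2])[:,None]
def cloud(c):
    K=c['K'];R=c['R'];t=c['t'];d=c['d'];h,w=d.shape
    u,v=np.meshgrid(np.arange(w),np.arange(h))
    p=np.stack([(u-K[0,2])/K[0,0]*d,(v-K[1,2])/K[1,1]*d,d],-1)
    return (p-t)@R
def st():
    s=arm.observe(); print({k:np.round(v,4).tolist() for k,v in s.items()})
E
python3 - <<'E'
from h import *
st()
for n in ['scene','top']:
    im,d,c=grab(n,n+'0'); print(n,np.round(c['mtx'],1).tolist(),np.round(c['R'],3).tolist(),np.round(c['t'],3).tolist())
E
```

```text
pics
{'clock': 0.0, 'joints': [-1.3776, 0.4352, 0.025, 1.5741, -0.0116, 1.134, -0.0751], 'dq': [0.0004, -0.0006, -0.0007, 0.0006, 0.0008, -0.0007, -0.0006], 'joint_efforts': [0.0016, -66.7828, 0.9858, -31.4491, -0.0606, 0.0423, 0.0001], 'position': [0.1821, 0.5974, 0.248], 'ee_rot': [-0.463, -3.1072, 0.0024], 'force': [-0.0884, 1.0622, -0.4842], 'ft_torque': [0.0256, -0.028, 0.0036], 'width': 1.0005}
scene [[403.3, 0.0, 320.2], [0.0, 403.3, 200.7], [0.0, 0.0, 1.0]] [[0.888, -0.46, -0.022], [-0.244, -0.429, -0.87], [0.391, 0.777, -0.493]] [-0.395, 0.319, 0.6]
top [[454.3, 0.0, 323.1], [0.0, 454.3, 208.3], [0.0, 0.0, 1.0]] [[0.026, -0.999, -0.025], [-0.987, -0.022, -0.16], [0.159, 0.029, -0.987]] [0.277, 0.572, 1.159]
```

View pics/scene0.png

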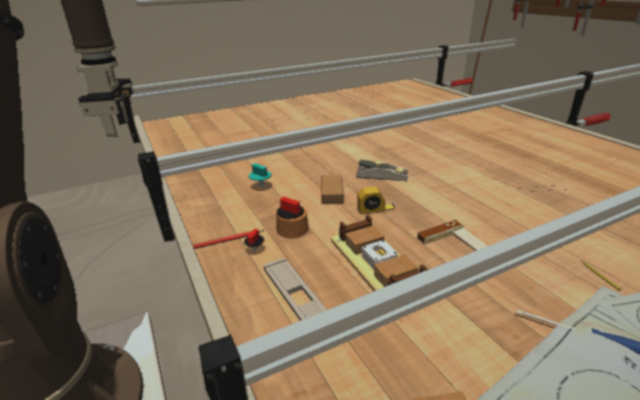

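View pics/top0.png

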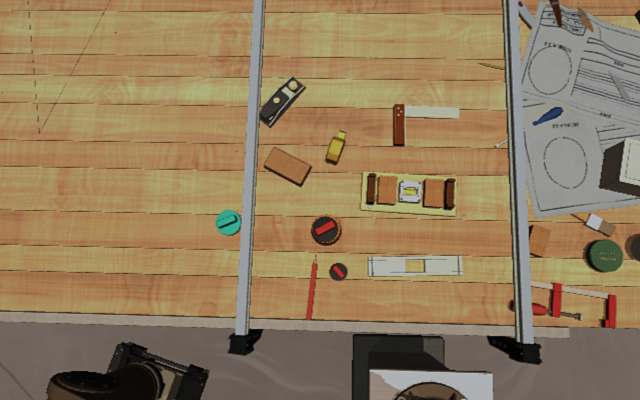

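The red-winged candidates for the cap in the top view are the one in the stand at (326,230) and a small one on the worktop at (338,271). There is also a turquoise cap at (228,222). By the description I want the larger red one, in the stand. I'll check it in a close crop.

```bash
python3 - <<'E'
from h import *
a=cv2.imread('pics/top0.png')
x=cv2.resize(a[155:295,210:470],None,fx=3,fy=3,interpolation=cv2.INTER_CUBIC)
cv2.imwrite('pics/crop1.png',x)
c=load('top0');P=cloud(c)
for n,(u,v) in dict(bar=(380,265),jig=(409,193),supL=(371,188),supR=(449,193),wing=(326,230),small=(338,271),turq=(228,222),tape=(336,147),sander=(287,166),sq=(399,125),pencil=(312,290),table=(350,220)).items(): print(n,P[v,u].round(3))
E
```

```text
bar [0.421 0.135 0.015]
jig [0.616 0.059 0.027]
supL [0.624 0.164 0.045]
supR [ 0.615 -0.044  0.047]
wing [0.503 0.281 0.087]
small [0.401 0.248 0.049]
turq [0.52  0.538 0.071]
tape [0.731 0.26  0.064]
sander [0.684 0.393 0.031]
sq [0.812 0.085 0.017]
pencil [0.35  0.316 0.005]
table [ 0.543  0.217 -0.005]
```

View pics/crop1.png

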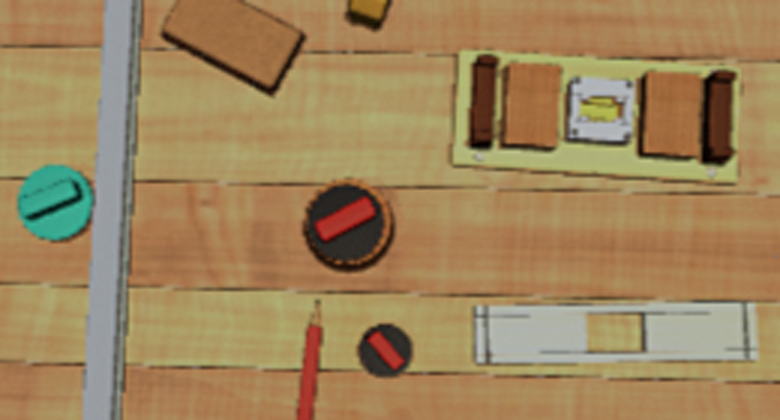

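The crop shows the larger red cap on its black flange in the stand at top-view pixel (326,230), the small one at (338,271), the bar at (415,265) and the jig at (409,193). Next I measure them.

```bash
cat > meas.py <<'E'
from h import *
def rect(c,mask,z,roi):
    m=np.zeros(mask.shape,np.uint8); x0,y0,x1,y1=roi; m[y0:y1,x0:x1]=mask[y0:y1,x0:x1]
    cs,_=cv2.findContours(m,cv2.RETR_EXTERNAL,cv2.CHAIN_APPROX_NONE)
    k=max(cs,key=cv2.contourArea)[:,0,:]
    p=ray(c,k,z)[:,:2]
    (cx,cy),(w,h),a=cv2.minAreaRect((p*1000).astype(np.float32))
    b=cv2.boxPoints(((cx,cy),(w,h),a)); e=[b[1]-b[0],b[2]-b[1]]; e=max(e,key=np.linalg.norm)
    yaw=np.arctan2(-e[0],e[1]); yaw=(yaw+np.pi/2)%np.pi-np.pi/2  # yaw s.t. long axis = y rotated by yaw
    return np.round([cx,cy],1),np.round(sorted([w,h]),1),round(yaw,4)
E
python3 - <<'E'
from meas import *
c=load('top0');hsv=cv2.cvtColor(c['im'],cv2.COLOR_RGB2HSV);H,S,V=cv2.split(hsv)
for u,v in [(380,265),(465,205),(363,206),(409,190),(326,230),(320,220),(350,220),(350,270)]: print((u,v),hsv[v,u])
red=((H<8)|(H>172))&(S>140)&(V>90)
print('wing',rect(c,red.astype(np.uint8),.086,(305,205,350,255)))
w=((S<60)&(V>120)).astype(np.uint8)
print('bar',rect(c,w,.014,(355,245,475,285)))
bl=((V<75)).astype(np.uint8)
b=((H>23)&(H<35)&(S>70)&(V>120)).astype(np.uint8)
cv2.imwrite('pics/bm.png',np.hstack([b,w])*255)
E
```

```text
(380, 265) [ 48   7 179]
(465, 205) [ 19 111 173]
(363, 206) [ 32  86 181]
(409, 190) [ 30 147 149]
(326, 230) [  1 210 154]
(320, 220) [10 38 40]
(350, 220) [ 18 120 172]
(350, 270) [ 22 109 173]
wing (array([510. , 284.6]), array([17.3, 51.6]), np.float32(0.4896))
bar (array([422. ,  42.7]), array([ 50.4, 250. ]), np.float32(0.0255))
```

```bash
python3 - <<'E'
from meas import *
c=load('top0');hsv=cv2.cvtColor(c['im'],cv2.COLOR_RGB2HSV);H,S,V=cv2.split(hsv)
b=((H>25)&(H<40)&(S>60)&(V>110)).astype(np.uint8)
a=c['im'][:,:,::-1]
roi=(355,165,465,222)
P=cloud(c)
m=np.hstack([cv2.resize(x[165:222,355:465],None,fx=7,fy=7,interpolation=0) for x in [a]])
cv2.imwrite('pics/jig.png',m); cv2.imwrite('pics/jigm.png',cv2.resize(b[165:222,355:465]*255,None,fx=7,fy=7,interpolation=0))
print(rect(c,b,.014,roi))
dk=((V<95)&(S>80)).astype(np.uint8)
print(rect(c,dk,.06,(362,168,382,212)),rect(c,dk,.06,(440,168,460,218)))
lip=((S<50)&(V>110)).astype(np.uint8)
print('sock',rect(c,lip,.042,(397,172,426,212)))
E
```

```text
(array([618.9,  59.1]), array([106.6, 257.3]), np.float32(-0.0446))
(array([619.8, 165.5]), array([20.9, 84.7]), np.float32(1.5239)) (array([609.5, -38.9]), array([28.7, 81.5]), np.float32(1.551))
sock (array([618.9,  57.6]), array([55. , 56.2]), np.float32(-0.0011))
```

View pics/jig.png

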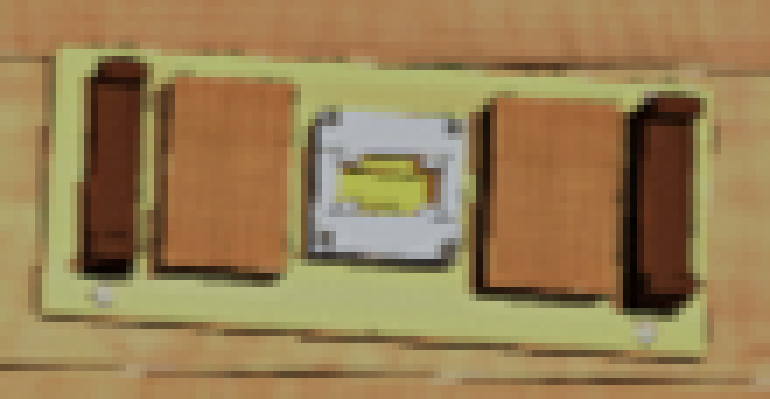

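View pics/jigm.png

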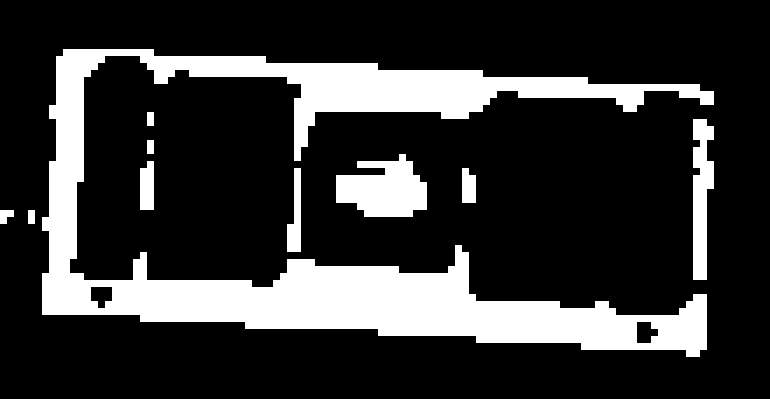

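```bash
cat >> h.py <<'E'
def plan(pos,jaw,n,hand=1,first=True):
    """rows from measured pose to pos, with tool down and jaw (tool y) at world angle jaw mod pi"""
    s=arm.observe(); p=np.array(s['position']); R=Ro.from_rotvec(s['ee_rot'])
    y0=R.as_matrix()[:,1]; a0=np.arctan2(y0[1],y0[0]); d=(jaw-a0+np.pi/2)%np.pi-np.pi/2; a=a0+d
    y=np.array([np.cos(a),np.sin(a),0]); z=np.array([0,0,-1.]); T=Ro.from_matrix(np.c_[np.cross(y,z),y,z])
    w=(R.inv()*T).as_rotvec()
    dp=(np.array(pos)-p)/n
    print('from',p.round(4),'jaw',a0.round(3),'tilt',np.degrees(np.arccos(-R.as_matrix()[2,2])).round(2),'J7',round(s['joints'][6],3))
    for i in range(n):
        Ri=R*Ro.from_rotvec(w*i/n)
        t=Ri.inv().apply(dp)*100; u=w/n/np.radians(6)
        print('t',t.round(3),'w',u.round(3))
E
python3 - <<'E'
from h import *
plan((.5,.05,.33),0.0,20)
E
```

```text
from [0.1821 0.5974 0.248 ] jaw 1.275 tilt 0.08 J7 -0.075
t [-2.318 -2.155 -0.406] w [-0.001  0.     0.609]
t [-2.451 -2.003 -0.407] w [-0.001  0.     0.609]
t [-2.574 -1.843 -0.407] w [-0.001  0.     0.609]
t [-2.686 -1.675 -0.407] w [-0.001  0.     0.609]
t [-2.787 -1.501 -0.407] w [-0.001  0.     0.609]
t [-2.877 -1.32  -0.408] w [-0.001  0.     0.609]
t [-2.955 -1.134 -0.408] w [-0.001  0.     0.609]
t [-3.021 -0.944 -0.408] w [-0.001  0.     0.609]
t [-3.075 -0.749 -0.408] w [-0.001  0.     0.609]
t [-3.117 -0.552 -0.408] w [-0.001  0.     0.609]
t [-3.146 -0.352 -0.409] w [-0.001  0.     0.609]
t [-3.162 -0.151 -0.409] w [-0.001  0.     0.609]
t [-3.165  0.051 -0.409] w [-0.001  0.     0.609]
t [-3.155  0.252 -0.409] w [-0.001  0.     0.609]
t [-3.133  0.453 -0.409] w [-0.001  0.     0.609]
t [-3.097  0.652 -0.409] w [-0.001  0.     0.609]
t [-3.05   0.848 -0.409] w [-0.001  0.     0.609]
t [-2.989  1.04  -0.41 ] w [-0.001  0.     0.609]
t [-2.917  1.228 -0.41 ] w [-0.001  0.     0.609]
t [-2.833  1.412 -0.41 ] w [-0.001  0.     0.609]
```

>>> step_arm([
  {"tx": -1.5, "ty": -1.4, "tz": -0.8, "wz": 0.6, "hand": 1},
  {"tx": -2.4, "ty": -2.0, "tz": -0.8, "wz": 0.6, "hand": 1},
  {"tx": -2.6, "ty": -1.85, "tz": -0.8, "wz": 0.6, "hand": 1},
  {"tx": -2.7, "ty": -1.7, "tz": -0.8, "wz": 0.6, "hand": 1},
  {"tx": -2.8, "ty": -1.5, "tz": -0.8, "wz": 0.6, "hand": 1},
  {"tx": -2.9, "ty": -1.3, "tz": -0.8, "wz": 0.6, "hand": 1},
  {"tx": -2.95, "ty": -1.15, "tz": -0.8, "wz": 0.6, "hand": 1},
  {"tx": -3.0, "ty": -0.95, "tz": -0.8, "wz": 0.6, "hand": 1},
  {"tx": -3.1, "ty": -0.75, "tz": -0.8, "wz": 0.6, "hand": 1},
  {"tx": -3.1, "ty": -0.55, "tz": -0.8, "wz": 0.6, "hand": 1},
])

```text
invalid input at $.plan[0]: expected keys wx, wy, wz, tx, ty, tz, hand
```

```bash
python3 - <<'E'
from h import *
st()
plan((.5,.05,.33),0.0,10)
E
```

```text
{'clock': 0.1, 'joints': [-1.3776, 0.4351, 0.025, 1.574, -0.0116, 1.134, -0.0751], 'dq': [-0.0015, -0.0012, 0.0015, -0.0015, -0.001, 0.0014, -0.0005], 'joint_efforts': [0.0028, -66.9132, 0.9878, -31.5148, -0.0606, 0.0375, 0.0001], 'position': [0.1821, 0.5974, 0.248], 'ee_rot': [-0.463, -3.1072, 0.0022], 'force': [-0.3333, -0.4538, 1.1144], 'ft_torque': [-0.0102, 0.0064, -0.0417], 'width': 0.9983}
from [0.1821 0.5974 0.248 ] jaw 1.275 tilt 0.08 J7 -0.075
t [-4.637 -4.311 -0.813] w [-1.000e-03  1.000e-03  1.218e+00]
t [-5.147 -3.686 -0.814] w [-1.000e-03  1.000e-03  1.218e+00]
t [-5.574 -3.002 -0.815] w [-1.000e-03  1.000e-03  1.218e+00]
t [-5.91  -2.269 -0.816] w [-1.000e-03  1.000e-03  1.218e+00]
t [-6.151 -1.498 -0.816] w [-1.000e-03  1.000e-03  1.218e+00]
t [-6.291 -0.704 -0.817] w [-1.000e-03  1.000e-03  1.218e+00]
t [-6.33   0.102 -0.818] w [-1.000e-03  1.000e-03  1.218e+00]
t [-6.265  0.906 -0.818] w [-1.000e-03  1.000e-03  1.218e+00]
t [-6.099  1.695 -0.819] w [-1.000e-03  1.000e-03  1.218e+00]
t [-5.834  2.457 -0.819] w [-1.000e-03  1.000e-03  1.218e+00]
```

All seven keys are needed in every row.

>>> step_arm([
  {"wx": 0, "wy": 0, "tx": -1.5, "ty": -1.4, "tz": -0.8, "wz": 0.6, "hand": 1},
  {"wx": 0, "wy": 0, "tx": -2.4, "ty": -2.0, "tz": -0.8, "wz": 0.6, "hand": 1},
  {"wx": 0, "wy": 0, "tx": -2.6, "ty": -1.85, "tz": -0.8, "wz": 0.6, "hand": 1},
  {"wx": 0, "wy": 0, "tx": -2.7, "ty": -1.7, "tz": -0.8, "wz": 0.6, "hand": 1},
  {"wx": 0, "wy": 0, "tx": -2.8, "ty": -1.5, "tz": -0.8, "wz": 0.6, "hand": 1},
  {"wx": 0, "wy": 0, "tx": -2.9, "ty": -1.3, "tz": -0.8, "wz": 0.6, "hand": 1},
  {"wx": 0, "wy": 0, "tx": -2.95, "ty": -1.15, "tz": -0.8, "wz": 0.6, "hand": 1},
  {"wx": 0, "wy": 0, "tx": -3.0, "ty": -0.95, "tz": -0.8, "wz": 0.6, "hand": 1},
  {"wx": 0, "wy": 0, "tx": -3.1, "ty": -0.75, "tz": -0.8, "wz": 0.6, "hand": 1},
  {"wx": 0, "wy": 0, "tx": -3.1, "ty": -0.55, "tz": -0.8, "wz": 0.6, "hand": 1},
])

```text
clock: 0.93
position: [0.337, 0.3324, 0.3289]
ee_rot: [-1.405, -2.81, 0.001]
force: [0.7, -0.2, 0.4]
width: 1.001
```

```bash
python3 - <<'E'
from h import *
st()
plan((.5,.05,.33),0.0,10)
E
```

```text
{'clock': 0.9333, 'joints': [-1.1147, 0.1148, 0.2518, 1.8161, -0.0306, 1.2149, -0.2103], 'dq': [0.3917, -0.2553, 0.3467, 0.0589, 0.0242, 0.1947, -0.0263], 'joint_efforts': [-3.6881, -39.5266, -0.4666, -32.0012, -0.2267, -0.2182, 0.0181], 'position': [0.337, 0.3324, 0.3289], 'ee_rot': [-1.405, -2.8097, 0.0005], 'force': [0.6543, -0.2469, 0.3655], 'ft_torque': [-0.012, -0.0369, 0.0087], 'width': 1.0012}
from [0.337  0.3324 0.3289] jaw 0.643 tilt 0.02 J7 -0.21
t [-3.237 -0.39  -0.011] w [-0.     0.     0.614]
t [-3.255 -0.181 -0.011] w [-0.     0.     0.614]
t [-3.26   0.029 -0.011] w [-0.     0.     0.614]
t [-3.252  0.239 -0.011] w [-0.     0.     0.614]
t [-3.23   0.447 -0.011] w [-0.     0.     0.614]
t [-3.194  0.654 -0.011] w [-0.     0.     0.614]
t [-3.145  0.858 -0.011] w [-0.     0.     0.614]
t [-3.084  1.058 -0.011] w [-0.     0.     0.614]
t [-3.009  1.254 -0.011] w [-0.     0.     0.614]
t [-2.923  1.445 -0.011] w [-0.     0.     0.614]
```

>>> step_arm([
  {"wx": 0, "wy": 0, "tx": -3.4, "ty": -0.4, "tz": 0, "wz": 0.65, "hand": 1},
  {"wx": 0, "wy": 0, "tx": -3.7, "ty": -0.2, "tz": 0, "wz": 0.7, "hand": 1},
  {"wx": 0, "wy": 0, "tx": -3.7, "ty": 0, "tz": 0, "wz": 0.7, "hand": 1},
  {"wx": 0, "wy": 0, "tx": -3.7, "ty": 0.3, "tz": 0, "wz": 0.7, "hand": 1},
  {"wx": 0, "wy": 0, "tx": -3.7, "ty": 0.5, "tz": 0, "wz": 0.7, "hand": 1},
  {"wx": 0, "wy": 0, "tx": -3.6, "ty": 0.8, "tz": 0, "wz": 0.7, "hand": 1},
  {"wx": 0, "wy": 0, "tx": -3.4, "ty": 1.0, "tz": 0, "wz": 0.7, "hand": 1},
  {"wx": 0, "wy": 0, "tx": -3.2, "ty": 1.2, "tz": 0, "wz": 0.65, "hand": 1},
  {"wx": 0, "wy": 0, "tx": -2.2, "ty": 1.1, "tz": 0, "wz": 0.4, "hand": 1},
  {"wx": 0, "wy": 0, "tx": -1.0, "ty": 0.7, "tz": 0, "wz": 0.2, "hand": 1},
])

```text
clock: 1.77
position: [0.4979, 0.0466, 0.3287]
ee_rot: [2.22, 2.222, -0.001]
force: [0.3, -0.2, -0.2]
width: 0.998
```

```bash
python3 - <<'E'
from h import *
st()
grab('wrist','w1')
plan((.422,.043,.024),0.0255,20)
E
```

```text
{'clock': 1.7667, 'joints': [-0.6995, 0.1689, 0.5938, 1.7808, -0.0991, 1.2217, -0.0773], 'dq': [0.1918, 0.1565, 0.085, -0.1434, -0.1184, 0.0353, 0.1142], 'joint_efforts': [-1.599, -40.2986, 2.9052, -31.8999, -0.0384, -0.0395, -0.0441], 'position': [0.4979, 0.0466, 0.3287], 'ee_rot': [2.2196, 2.2219, -0.0008], 'force': [0.254, -0.2337, -0.1915], 'ft_torque': [-0.0927, 0.0494, -0.0243], 'width': 0.9984}
from [0.4985 0.0464 0.3287] jaw 0.0 tilt 0.09 J7 -0.077
t [-0.015 -0.384  1.523] w [ 0.     0.001 -0.012]
t [-0.014 -0.384  1.523] w [ 0.     0.001 -0.012]
t [-0.014 -0.384  1.523] w [ 0.     0.001 -0.012]
t [-0.013 -0.384  1.523] w [ 0.     0.001 -0.012]
t [-0.013 -0.384  1.523] w [ 0.     0.001 -0.012]
t [-0.013 -0.384  1.523] w [ 0.     0.001 -0.012]
t [-0.012 -0.384  1.523] w [ 0.     0.001 -0.012]
t [-0.012 -0.384  1.523] w [ 0.     0.001 -0.012]
t [-0.012 -0.384  1.523] w [ 0.     0.001 -0.012]
t [-0.011 -0.383  1.523] w [ 0.     0.001 -0.012]
t [-0.011 -0.383  1.523] w [ 0.     0.001 -0.012]
t [-0.01  -0.383  1.523] w [ 0.     0.001 -0.012]
t [-0.01  -0.383  1.523] w [ 0.     0.001 -0.012]
t [-0.01  -0.383  1.523] w [ 0.     0.001 -0.012]
t [-0.009 -0.383  1.523] w [ 0.     0.001 -0.012]
t [-0.009 -0.383  1.523] w [ 0.     0.001 -0.012]
t [-0.009 -0.383  1.523] w [ 0.     0.001 -0.012]
t [-0.008 -0.383  1.523] w [ 0.     0.001 -0.012]
t [-0.008 -0.383  1.523] w [ 0.     0.001 -0.012]
t [-0.008 -0.383  1.523] w [ 0.     0.001 -0.012]
```

View pics/w1.png

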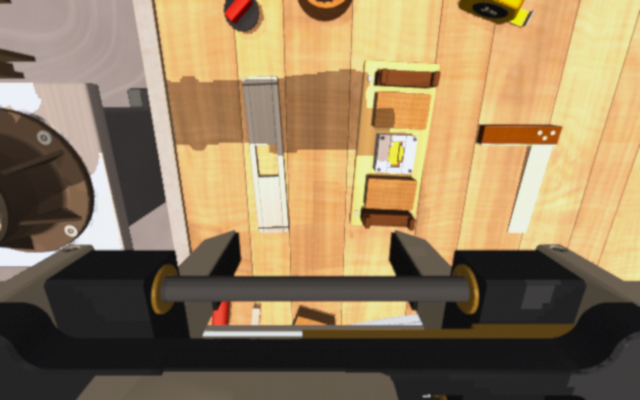

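The wrist view shows the bar spanning columns 244–288 and rows 77–230. The socket is at (396,153) in the jig, whose board runs from (368,62) to (415,228). I'll measure again from this view.

```bash
python3 - <<'E'
from meas import *
c=load('w1');hsv=cv2.cvtColor(c['im'],cv2.COLOR_RGB2HSV);H,S,V=cv2.split(hsv);P=cloud(c)
b=((H>24)&(H<40)&(S>60)&(V>100)).astype(np.uint8)
print('board',rect(c,b,.014,(340,55,450,235)))
lip=((S<50)&(V>90)).astype(np.uint8)
print('sock',rect(c,lip,.042,(368,128,424,180)))
print('bar',rect(c,lip,.014,(238,70,295,238)))
a=c['im'][:,:,::-1]
cv2.imwrite('pics/w1c.png',cv2.resize(a[50:240,230:450],None,fx=3,fy=3,interpolation=cv2.INTER_CUBIC))
for u,v in [(408,78),(385,220),(380,153)]: print(P[v,u])
# dark supports top centre
m=np.hstack([b[50:240,230:450],lip[50:240,230:450]])*255
cv2.imwrite('pics/w1m.png',cv2.resize(m,None,fx=1.8,fy=1.8))
E
```

```text
board (array([620. ,  74.7]), array([107. , 241.5]), np.float32(-0.0397))
sock (array([617.5,  58.9]), array([57.6, 59.3]), np.float32(1.5226))
bar (array([422.2,  43.7]), array([ 51.5, 247.3]), np.float32(0.0451))
[0.62476909 0.16297099 0.04645902]
[ 0.60985567 -0.04568886  0.04526991]
[0.59505847 0.0602637  0.04218103]
```

View pics/w1c.png

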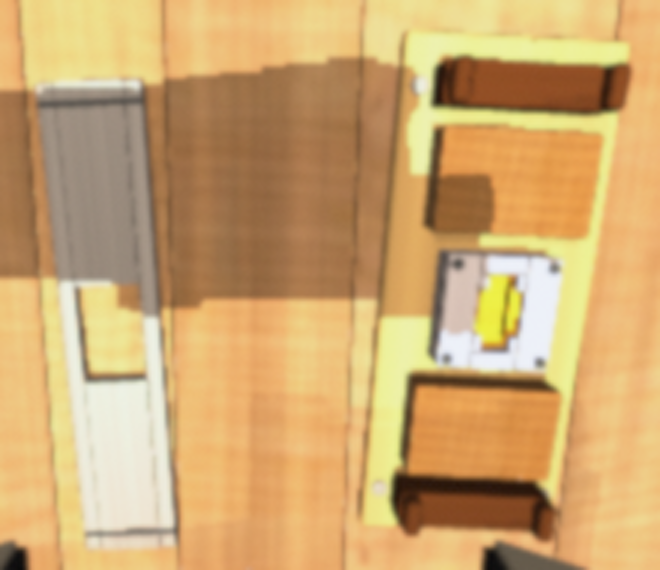

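View pics/w1m.png

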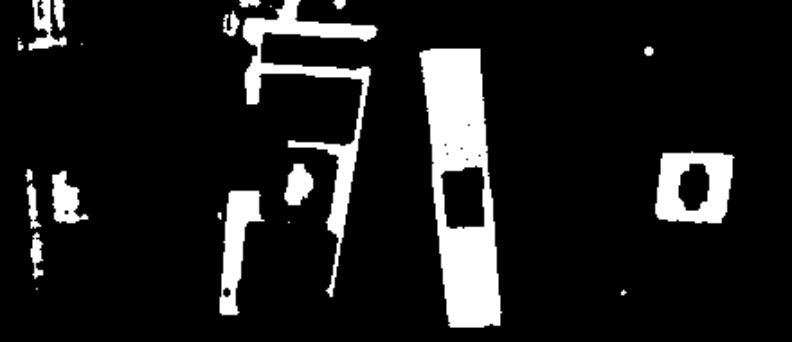

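```bash
python3 - <<'E'
from meas import *
c=load('w1')
q=np.array([(405,30),(630,43),(362,524),(557,536)])/3+[230,50]
p=ray(c,q,.014);print(p.round(4),p.mean(0))
f=lambda d:-np.arctan2(d[0],d[1])
print('yaw',f(p[0]-p[2]),f(p[1]-p[3]), np.linalg.norm(p[0]-p[2]),np.linalg.norm(p[0]-p[1]))
c=load('top0')  # jig.png 7x from (355,165)
q=np.array([(57,46),(712,86),(43,316),(705,356)])/7+[355,165]-.5
p=ray(c,q,.014);print(p.round(4),p.mean(0));print('yaw',f(p[0]-p[1]),f(p[2]-p[3]),np.linalg.norm(p[0]-p[1]),np.linalg.norm(p[0]-p[2]))
q=np.array([(475,305),(752,302),(476,364),(756,360)])/3+[210,155]-.3
p=ray(c,q,.014);print('bar',p.round(4),p.mean(0),f(p[0]-p[1]),f(p[2]-p[3]))
c=load('w1')
q=np.array([(36,82),(143,80),(86,546),(176,545)])/3+[230,50]
p=ray(c,q,.014);print('bar',p.round(4),p.mean(0),f(p[0]-p[2]),f(p[1]-p[3]))
q=np.array([(76,283),(143,283),(86,380),(146,378)])/3+[230,50]
p=ray(c,q,.014);print('slot',p.mean(0))
E
```

```text
[[ 0.5705  0.1894  0.014 ]
 [ 0.6789  0.1837  0.014 ]
 [ 0.5601 -0.0675  0.014 ]
 [ 0.6722 -0.075   0.014 ]] [0.62042933 0.05764541 0.014     ]
yaw -0.040436377480849967 -0.025858130325100048 0.25710946674341323 0.10856249268163637
[[ 0.6781  0.1847  0.014 ]
 [ 0.667  -0.0723  0.014 ]
 [ 0.5698  0.1889  0.014 ]
 [ 0.5597 -0.0674  0.014 ]] [0.61867365 0.05845934 0.014     ]
yaw -0.043103664238516255 -0.03938652226505046 0.2572486358597231 0.10839490288035186
bar [[ 0.4431  0.1674  0.014 ]
 [ 0.4518 -0.0789  0.014 ]
 [ 0.3909  0.166   0.014 ]
 [ 0.4007 -0.0813  0.014 ]] [0.42162411 0.04331642 0.014     ] 0.035254114700616464 0.039667890143306024
bar [[ 0.3923  0.1662  0.014 ]
 [ 0.4443  0.1671  0.014 ]
 [ 0.4018 -0.0813  0.014 ]
 [ 0.4536 -0.0807  0.014 ]] [0.42300753 0.04280955 0.014     ] 0.03862570175205887 0.03745907869148173
slot [0.42346793 0.04328787 0.014     ]
```

>>> step_arm([
  {"wx": 0, "wy": 0, "wz": -0.06, "tx": 0, "ty": -0.5, "tz": 1.0, "hand": 1},
  {"wx": 0, "wy": 0, "wz": -0.06, "tx": 0, "ty": -1.0, "tz": 2.0, "hand": 1},
  {"wx": 0, "wy": 0, "wz": -0.06, "tx": -0.1, "ty": -1.0, "tz": 3.0, "hand": 1},
  {"wx": 0, "wy": 0, "wz": -0.06, "tx": -0.1, "ty": -1.0, "tz": 3.5, "hand": 1},
  {"wx": 0, "wy": 0, "wz": -0.06, "tx": -0.1, "ty": -1.0, "tz": 3.5, "hand": 1},
  {"wx": 0, "wy": 0, "wz": -0.06, "tx": 0, "ty": -1.0, "tz": 3.5, "hand": 1},
  {"wx": 0, "wy": 0, "wz": 0, "tx": 0, "ty": -1.0, "tz": 3.5, "hand": 1},
  {"wx": 0, "wy": 0, "wz": 0, "tx": 0, "ty": -0.8, "tz": 3.0, "hand": 1},
  {"wx": 0, "wy": 0, "wz": 0, "tx": 0, "ty": -0.3, "tz": 2.0, "hand": 1},
  {"wx": 0, "wy": 0, "wz": 0, "tx": 0, "ty": 0, "tz": 1.0, "hand": 1},
])

```text
clock: 2.65
position: [0.4181, 0.046, 0.0662]
ee_rot: [-2.165, -2.272, 0.006]
force: [-0.4, -0.4, -0.1]
width: 0.998
```

```bash
python3 - <<'E'
from h import *
st()
plan((.4225,.0432,.026),0.0375,1)
E
```

```text
{'clock': 2.65, 'joints': [-0.5731, 0.4111, 0.433, 2.272, -0.3427, 0.5235, 0.1761], 'dq': [0.1763, 0.2158, -0.1859, 0.0375, -0.2004, -0.2717, 0.1777], 'joint_efforts': [-1.1296, -46.7624, 5.4428, -15.5408, 0.0489, -0.0129, -0.0225], 'position': [0.4181, 0.046, 0.0662], 'ee_rot': [-2.1654, -2.2716, 0.0061], 'force': [-0.3721, -0.3661, -0.1491], 'ft_torque': [-0.074, 0.0754, 0.0174], 'width': 0.9983}
from [0.4181 0.046  0.0662] jaw 0.048 tilt 0.29 J7 0.176
t [-0.3    0.446  4.015] w [-0.048  0.003  0.099]
```

>>> step_arm([
  {"wx": 0, "wy": 0, "wz": 0.05, "tx": -0.1, "ty": 0.2, "tz": 0.5, "hand": 1},
  {"wx": 0, "wy": 0, "wz": 0.05, "tx": -0.1, "ty": 0.2, "tz": 0.8, "hand": 1},
  {"wx": 0, "wy": 0, "wz": 0, "tx": -0.1, "ty": 0.1, "tz": 0.8, "hand": 1},
  {"wx": 0, "wy": 0, "wz": 0, "tx": 0, "ty": 0, "tz": 0.8, "hand": 1},
  {"wx": 0, "wy": 0, "wz": 0, "tx": 0, "ty": 0, "tz": 0.6, "hand": 1},
  {"wx": 0, "wy": 0, "wz": 0, "tx": 0, "ty": 0, "tz": 0.3, "hand": 1},
  {"wx": 0, "wy": 0, "wz": 0, "tx": 0, "ty": 0, "tz": 0.1, "hand": 1},
  {"wx": 0, "wy": 0, "wz": 0, "tx": 0, "ty": 0, "tz": 0, "hand": 1},
  {"wx": 0, "wy": 0, "wz": 0, "tx": 0, "ty": 0, "tz": 0, "hand": 1},
  {"wx": 0, "wy": 0, "wz": 0, "tx": 0, "ty": 0, "tz": 0, "hand": 1},
])

```text
clock: 3.48
position: [0.4265, 0.0424, 0.03]
ee_rot: [2.182, 2.26, 0.001]
force: [-0.6, -0.4, -0.8]
width: 0.998
```

```bash
python3 - <<'E'
from h import *
st()
plan((.4225,.0432,.026),0.0375,1)
E
```

```text
{'clock': 3.4833, 'joints': [-0.5016, 0.4905, 0.364, 2.2785, -0.4125, 0.4319, 0.2359], 'dq': [-0.0016, 0.0018, 0.0011, 0.0004, 0.0004, -0.0033, -0.0], 'joint_efforts': [0.0736, -49.9538, 5.0425, -13.2795, -0.0232, 0.0565, -0.0003], 'position': [0.4265, 0.0424, 0.03], 'ee_rot': [2.182, 2.2598, 0.0009], 'force': [-0.6279, -0.3698, -0.8053], 'ft_torque': [-0.0509, 0.0382, -0.0152], 'width': 0.9977}
from [0.4265 0.0424 0.03  ] jaw 0.035 tilt 0.04 J7 0.236
t [ 0.098 -0.396  0.402] w [ 0.006 -0.002 -0.023]
```

>>> step_arm([
  {"wx": 0, "wy": 0, "wz": 0, "tx": 0.1, "ty": -0.2, "tz": 0.2, "hand": 1},
  {"wx": 0, "wy": 0, "wz": 0, "tx": 0, "ty": -0.2, "tz": 0.2, "hand": 1},
  {"wx": 0, "wy": 0, "wz": 0, "tx": 0, "ty": 0, "tz": 0, "hand": 1},
  {"wx": 0, "wy": 0, "wz": 0, "tx": 0, "ty": 0, "tz": 0, "hand": 0.4},
  {"wx": 0, "wy": 0, "wz": 0, "tx": 0, "ty": 0, "tz": 0, "hand": 0.4},
  {"wx": 0, "wy": 0, "wz": 0, "tx": 0, "ty": 0, "tz": 0, "hand": 0.4},
  {"wx": 0, "wy": 0, "wz": 0, "tx": 0, "ty": 0, "tz": 0, "hand": 0.4},
  {"wx": 0, "wy": 0, "wz": 0, "tx": 0, "ty": 0, "tz": 0, "hand": 0.4},
  {"wx": 0, "wy": 0, "wz": 0, "tx": 0, "ty": 0, "tz": 0, "hand": 0.4},
  {"wx": 0, "wy": 0, "wz": 0, "tx": 0, "ty": 0, "tz": 0, "hand": 0.4},
], force=40)

```text
clock: 4.32
position: [0.4222, 0.0432, 0.0257]
ee_rot: [-2.182, -2.26, -0.0]
force: [0.6, -0.0, 0.1]
width: 0.561
```

```bash
python3 - <<'E'
from h import *
st()
grab('top','top1')
plan((.6185,.0583,.12),-0.041,1)
E
```

```text
{'clock': 4.3167, 'joints': [-0.4981, 0.4954, 0.3541, 2.2895, -0.4205, 0.4157, 0.2397], 'dq': [-0.0016, -0.0013, -0.0003, 0.0005, 0.0021, 0.0024, -0.001], 'joint_efforts': [0.028, -49.8589, 4.9446, -12.6953, -0.0693, 0.0816, -0.0522], 'position': [0.4222, 0.0432, 0.0257], 'ee_rot': [-2.1821, -2.26, -0.0], 'force': [0.5708, -0.0031, 0.0503], 'ft_torque': [-0.115, 0.1256, 0.047], 'width': 0.5611}
from [0.4222 0.0431 0.0257] jaw 0.035 tilt 0.01 J7 0.24
t [ 0.828 19.67  -9.43 ] w [-0.001 -0.     0.727]
```

>>> step_arm([
  {"wx": 0, "wy": 0, "wz": 0, "tx": 0, "ty": 0, "tz": -1.0, "hand": 0.4},
  {"wx": 0, "wy": 0, "wz": 0, "tx": 0, "ty": 0.3, "tz": -2.0, "hand": 0.4},
  {"wx": 0, "wy": 0, "wz": 0.1, "tx": 0.1, "ty": 1.0, "tz": -2.5, "hand": 0.4},
  {"wx": 0, "wy": 0, "wz": 0.1, "tx": 0.2, "ty": 2.0, "tz": -2.0, "hand": 0.4},
  {"wx": 0, "wy": 0, "wz": 0.1, "tx": 0.2, "ty": 3.0, "tz": -1.2, "hand": 0.4},
  {"wx": 0, "wy": 0, "wz": 0.1, "tx": 0.3, "ty": 3.5, "tz": -0.5, "hand": 0.4},
  {"wx": 0, "wy": 0, "wz": 0.1, "tx": 0, "ty": 3.5, "tz": -0.2, "hand": 0.4},
  {"wx": 0, "wy": 0, "wz": 0.1, "tx": 0, "ty": 3.0, "tz": 0, "hand": 0.4},
  {"wx": 0, "wy": 0, "wz": 0.1, "tx": 0, "ty": 2.2, "tz": 0, "hand": 0.4},
  {"wx": 0, "wy": 0, "wz": 0, "tx": 0, "ty": 1.0, "tz": 0, "hand": 0.4},
])

```text
clock: 5.2
position: [0.6198, 0.0508, 0.1193]
ee_rot: [2.263, 2.177, 0.001]
force: [-0.2, -0.1, -2.0]
width: 0.559
```

```bash
python3 - <<'E'
from h import *
st()
plan((.6185,.0583,.10),-0.041,1)
E
```

```text
{'clock': 5.2, 'joints': [-0.5022, 0.5943, 0.5013, 1.7535, -0.3545, 0.8834, 0.1157], 'dq': [0.0919, 0.1459, -0.0206, -0.2497, -0.0248, 0.1486, 0.0319], 'joint_efforts': [-0.4076, -69.4024, 10.3025, -25.4104, -0.0895, 0.0921, -0.1437], 'position': [0.6198, 0.0508, 0.1193], 'ee_rot': [2.263, 2.1771, 0.0008], 'force': [-0.2459, -0.0716, -1.9906], 'ft_torque': [-0.0606, 0.0297, -0.0077], 'width': 0.5592}
from [0.6198 0.0508 0.1193] jaw -0.039 tilt 0.09 J7 0.116
t [ 0.744 -0.159  1.926] w [0.013 0.006 0.022]
```

>>> step_arm([
  {"wx": 0, "wy": 0, "wz": 0, "tx": 0.3, "ty": 0, "tz": 0.4, "hand": 0.4},
  {"wx": 0, "wy": 0, "wz": 0, "tx": 0.3, "ty": -0.2, "tz": 0.6, "hand": 0.4},
  {"wx": 0, "wy": 0, "wz": 0, "tx": 0.15, "ty": -0.2, "tz": 0.5, "hand": 0.4},
  {"wx": 0, "wy": 0, "wz": 0, "tx": 0, "ty": 0, "tz": 0.2, "hand": 0.4},
  {"wx": 0, "wy": 0, "wz": 0, "tx": 0, "ty": 0, "tz": 0, "hand": 0.4},
  {"wx": 0, "wy": 0, "wz": 0, "tx": 0, "ty": 0, "tz": 0, "hand": 0.4},
  {"wx": 0, "wy": 0, "wz": 0, "tx": 0, "ty": 0, "tz": 0, "hand": 0.4},
  {"wx": 0, "wy": 0, "wz": 0, "tx": 0, "ty": 0, "tz": 0, "hand": 0.4},
  {"wx": 0, "wy": 0, "wz": 0, "tx": 0, "ty": 0, "tz": 0, "hand": 0.4},
  {"wx": 0, "wy": 0, "wz": 0, "tx": 0, "ty": 0, "tz": 0, "hand": 0.4},
])

```text
clock: 6.03
position: [0.6135, 0.0585, 0.103]
ee_rot: [2.264, 2.178, 0.001]
force: [1.0, 0.4, -2.5]
width: 0.563
```

```bash
python3 - <<'E'
from h import *
st()
grab('wrist','w2');grab('scene','s2')
plan((.6185,.0583,.0717),-0.041,1)
E
```

```text
{'clock': 6.0333, 'joints': [-0.5098, 0.6066, 0.4902, 1.7798, -0.3667, 0.8464, 0.1142], 'dq': [-0.0007, 0.0022, -0.0004, 0.0002, 0.0003, 0.0001, 0.0015], 'joint_efforts': [-0.0128, -69.3641, 10.2025, -25.1004, -0.0405, 0.0467, 0.0], 'position': [0.6135, 0.0585, 0.103], 'ee_rot': [2.2635, 2.1783, 0.0006], 'force': [1.0316, 0.3692, -2.4881], 'ft_torque': [-0.1286, 0.0324, -0.0049], 'width': 0.5635}
from [0.6134 0.0585 0.1028] jaw -0.038 tilt 0.01 J7 0.114
t [-2.000e-03  5.080e-01  3.115e+00] w [ 0.001 -0.001  0.025]
```

View pics/w2.png

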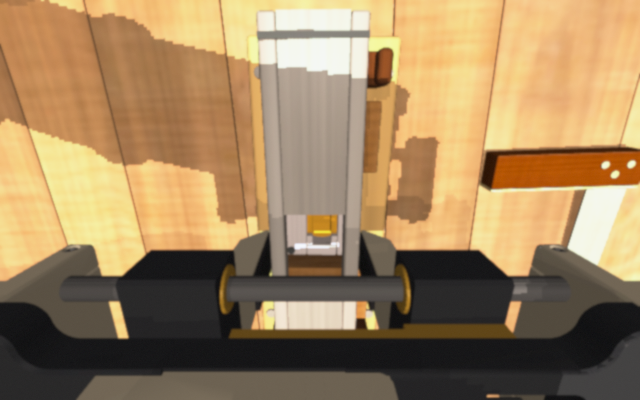

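View pics/s2.png

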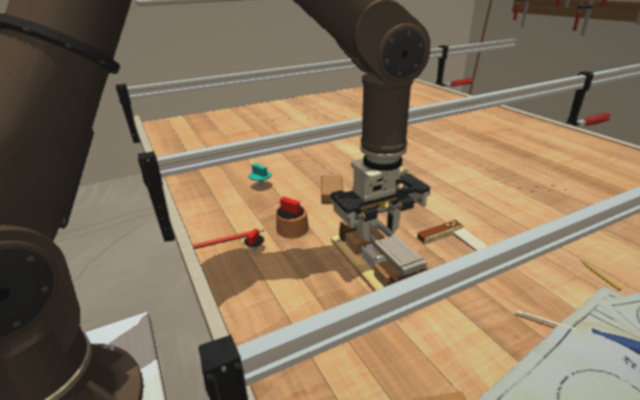

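>>> step_arm([
  {"wx": 0, "wy": 0, "wz": 0, "tx": 0, "ty": 0.25, "tz": 0.2, "hand": 0.4},
  {"wx": 0, "wy": 0, "wz": 0.03, "tx": 0, "ty": 0.25, "tz": 0.3, "hand": 0.4},
  {"wx": 0, "wy": 0, "wz": 0, "tx": 0, "ty": 0, "tz": 0.3, "hand": 0.4},
  {"wx": 0, "wy": 0, "wz": 0, "tx": 0, "ty": 0, "tz": 0.3, "hand": 0.4},
  {"wx": 0, "wy": 0, "wz": 0, "tx": 0, "ty": 0, "tz": 0.1, "hand": 0.4},
  {"wx": 0, "wy": 0, "wz": 0, "tx": 0, "ty": 0, "tz": 0, "hand": 0.4},
  {"wx": 0, "wy": 0, "wz": 0, "tx": 0, "ty": 0, "tz": 0, "hand": 0.4},
  {"wx": 0, "wy": 0, "wz": 0, "tx": 0, "ty": 0, "tz": 0, "hand": 0.4},
  {"wx": 0, "wy": 0, "wz": 0, "tx": 0, "ty": 0, "tz": 0, "hand": 0.4},
  {"wx": 0, "wy": 0, "wz": 0, "tx": 0, "ty": 0, "tz": 0, "hand": 0.4},
])

```text
clock: 6.97
position: [0.6184, 0.0584, 0.0909]
ee_rot: [2.267, 2.175, 0.0]
force: [-0.9, 0.3, -2.5]
width: 0.556
```

```bash
python3 - <<'E'
from h import *
st()
im,d,c=grab('wrist','w3')
a=im[:,:,::-1]
cv2.imwrite('pics/w3c.png',cv2.resize(a[0:260,220:440],None,fx=2.3,fy=2.3,interpolation=cv2.INTER_CUBIC))
plan((.6185,.0583,.0717),-0.041,1)
E
```

```text
{'clock': 6.9667, 'joints': [-0.5003, 0.6285, 0.4818, 1.7751, -0.3781, 0.8306, 0.1201], 'dq': [0.0021, -0.0006, -0.0003, -0.0001, 0.0015, -0.0021, 0.0002], 'joint_efforts': [0.0079, -70.5125, 10.3694, -24.6247, -0.04, 0.0483, -0.0002], 'position': [0.6184, 0.0584, 0.0909], 'ee_rot': [2.2669, 2.1749, 0.0004], 'force': [-0.9366, 0.3008, -2.502], 'ft_torque': [-0.1089, 0.007, 0.0108], 'width': 0.5556}
from [0.6184 0.0584 0.0909] jaw -0.041 tilt 0.02 J7 0.12
t [-0.006  0.006  1.918] w [ 0.002 -0.001 -0.004]
```

View pics/w3c.png

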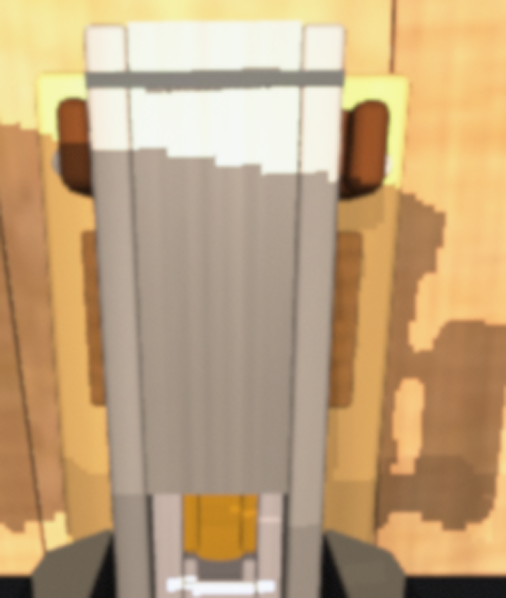

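```bash
python3 - <<'E'
from meas import *
c=load('w3')
g=lambda L,z:ray(c,np.array(L)/2.3+[220,0],z)[:,:2].round(4)
zt=.0909-.0257+.014
e=g([(86,26),(344,26)],zt);print('bar far top corners',e,e.mean(0))
i=g([(112,494),(327,494)],zt);print('bar @slot far edge',i,i.mean(0)); d=e.mean(0)-i.mean(0);print('yaw',-np.arctan2(d[0],d[1]),np.linalg.norm(d),'expect',.125-.026)
print('slot edge x',g([(148,494),(288,494)],zt))
r=g([(58,140),(388,140)],.06);print('ears',r,r.mean(0))
b=g([(38,76),(407,76)],.014);print('board far',b,b.mean(0))
E
```

```text
bar far top corners [[0.598  0.1828]
 [0.6483 0.1807]] [0.62315 0.18175]
bar @slot far edge [[0.5942 0.0849]
 [0.6459 0.0827]] [0.62005 0.0838 ]
yaw -0.03163823978369082 0.09799904336267778 expect 0.099
slot edge x [[0.6028 0.0845]
 [0.6365 0.0831]]
ears [[0.5861 0.1654]
 [0.6623 0.1623]] [0.6242  0.16385]
board far [[0.5725 0.1887]
 [0.6782 0.1843]] [0.62535 0.1865 ]
```

>>> step_arm([
  {"wx": 0, "wy": 0, "wz": 0.06, "tx": 0, "ty": 0.1, "tz": 0.2, "hand": 0.4},
  {"wx": 0, "wy": 0, "wz": 0, "tx": 0, "ty": 0, "tz": 0.4, "hand": 0.4},
  {"wx": 0, "wy": 0, "wz": 0, "tx": 0, "ty": 0, "tz": 0.4, "hand": 0.4},
  {"wx": 0, "wy": 0, "wz": 0, "tx": 0, "ty": 0, "tz": 0.4, "hand": 0.4},
  {"wx": 0, "wy": 0, "wz": 0, "tx": 0, "ty": 0, "tz": 0.3, "hand": 0.4},
  {"wx": 0, "wy": 0, "wz": 0, "tx": 0, "ty": 0, "tz": 0.2, "hand": 0.4},
  {"wx": 0, "wy": 0, "wz": 0, "tx": 0, "ty": 0, "tz": 0, "hand": 0.4},
  {"wx": 0, "wy": 0, "wz": 0, "tx": 0, "ty": 0, "tz": 0, "hand": 0.4},
  {"wx": 0, "wy": 0, "wz": 0, "tx": 0, "ty": 0, "tz": 0, "hand": 0.4},
  {"wx": 0, "wy": 0, "wz": 0, "tx": 0, "ty": 0, "tz": 0, "hand": 0.4},
])

```text
clock: 7.85
position: [0.6191, 0.0583, 0.0719]
ee_rot: [-2.274, -2.168, 0.0]
force: [-3.8, -0.8, 3.9]
width: 0.563
```

```bash
python3 - <<'E'
from h import *
st()
E
```

```text
{'clock': 7.85, 'joints': [-0.4905, 0.6541, 0.469, 1.7848, -0.3948, 0.7974, 0.1274], 'dq': [-0.0003, -0.0008, -0.0014, 0.001, -0.0012, 0.0022, -0.0006], 'joint_efforts': [0.1833, -68.1771, 10.0225, -24.0438, -0.2249, -1.2499, 0.0041], 'position': [0.6191, 0.0583, 0.0719], 'ee_rot': [-2.2736, -2.1675, 0.0003], 'force': [-3.844, -0.7547, 3.9292], 'ft_torque': [-0.1132, 0.8871, -0.0387], 'width': 0.5626}
```

>>> step_arm([
  {"wx": 0, "wy": 0, "wz": 0, "tx": 0, "ty": 0, "tz": 0, "hand": 0.7},
  {"wx": 0, "wy": 0, "wz": 0, "tx": 0, "ty": 0, "tz": 0, "hand": 0.8},
  {"wx": 0, "wy": 0, "wz": 0, "tx": 0, "ty": 0, "tz": 0, "hand": 0.8},
  {"wx": 0, "wy": 0, "wz": 0, "tx": 0, "ty": 0, "tz": 0, "hand": 0.8},
  {"wx": 0, "wy": 0, "wz": 0, "tx": 0, "ty": 0, "tz": -0.5, "hand": 0.8},
  {"wx": 0, "wy": 0, "wz": 0, "tx": 0, "ty": 0, "tz": -1.5, "hand": 0.8},
  {"wx": 0, "wy": 0, "wz": 0, "tx": 0, "ty": 0, "tz": -2.5, "hand": 0.8},
  {"wx": 0, "wy": 0, "wz": 0, "tx": 0, "ty": 0, "tz": -3.5, "hand": 0.8},
  {"wx": 0, "wy": 0, "wz": 0, "tx": 0, "ty": 0, "tz": -3.5, "hand": 0.8},
  {"wx": 0, "wy": 0, "wz": 0, "tx": 0, "ty": 0, "tz": -1.5, "hand": 0.8},
])

```text
clock: 8.68
position: [0.6212, 0.0579, 0.2067]
ee_rot: [2.272, 2.165, 0.007]
force: [1.4, -0.3, 0.4]
width: 0.799
```

```bash
python3 - <<'E'
from h import *
st()
im,d,c=grab('wrist','w4')
plan((.510,.2846,.20),.4896,10)
E
```

```text
{'clock': 8.6833, 'joints': [-0.5512, 0.5019, 0.5553, 1.667, -0.2969, 1.0518, 0.0477], 'dq': [-0.0579, -0.1504, 0.0707, -0.1625, 0.1003, 0.3033, -0.0786], 'joint_efforts': [-0.9449, -61.0204, 8.0901, -26.8014, -0.0889, 0.4428, -0.0504], 'position': [0.6212, 0.0579, 0.2067], 'ee_rot': [2.272, 2.1648, 0.0072], 'force': [1.3685, -0.2823, 0.4446], 'ft_torque': [-0.0756, 0.011, -0.0386], 'width': 0.7994}
from [0.6221 0.0579 0.2081] jaw -0.048 tilt 0.47 J7 0.048
t [ 2.21  -1.23   0.075] w [ 0.008  0.    -0.514]
t [ 2.273 -1.109  0.076] w [ 0.008  0.    -0.514]
t [ 2.329 -0.985  0.077] w [ 0.008  0.    -0.514]
t [ 2.379 -0.859  0.078] w [ 0.008  0.    -0.514]
t [ 2.421 -0.729  0.079] w [ 0.008  0.    -0.514]
t [ 2.457 -0.598  0.08 ] w [ 0.008  0.    -0.514]
t [ 2.486 -0.465  0.08 ] w [ 0.008  0.    -0.514]
t [ 2.507 -0.331  0.081] w [ 0.008  0.    -0.514]
t [ 2.521 -0.195  0.081] w [ 0.008  0.    -0.514]
t [ 2.528 -0.059  0.081] w [ 0.008  0.    -0.514]
```

View pics/w4.png

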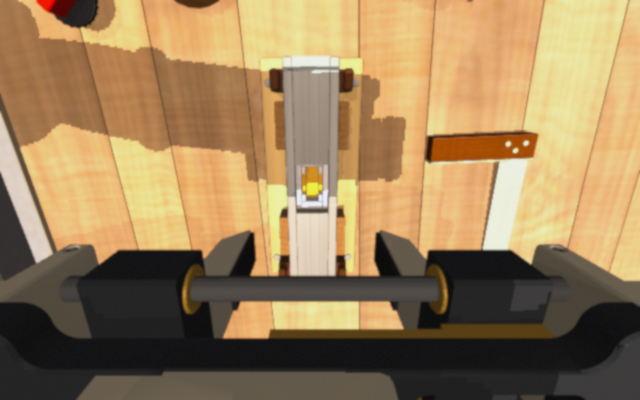

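```bash
python3 - <<'E'
from meas import *
c=load('w4');a=c['im'][:,:,::-1]
x=cv2.resize(a[50:250,255:375],None,fx=4,fy=4,interpolation=cv2.INTER_CUBIC)
cv2.imwrite('pics/w4c.png',x[:600]);cv2.imwrite('pics/w4d.png',cv2.resize(a[155:220,285:340],None,fx=10,fy=9,interpolation=cv2.INTER_CUBIC))
E
```

```text
(no output)
```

View pics/w4c.png

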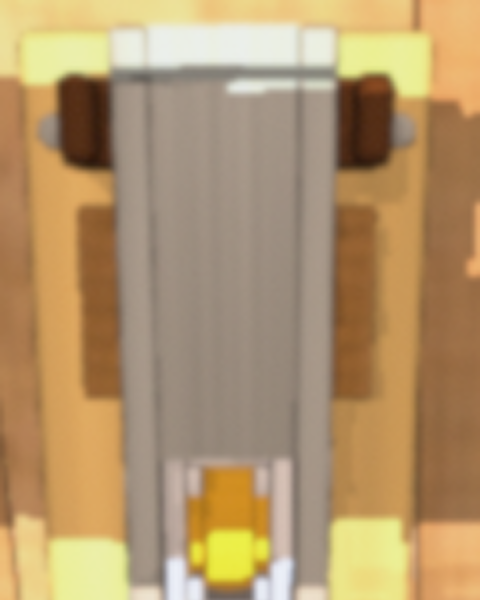

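View pics/w4d.png

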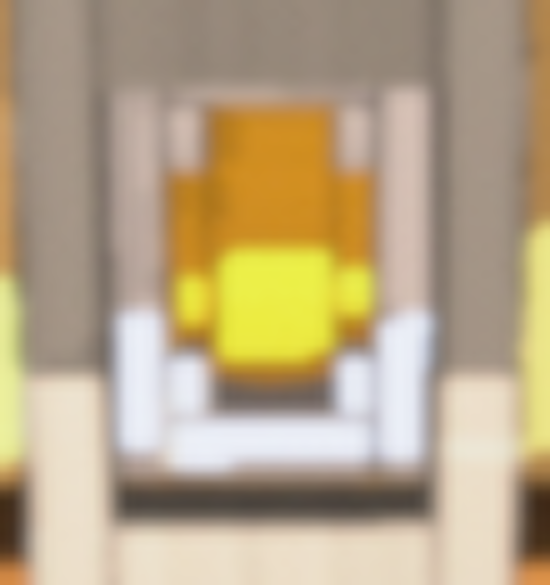

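```bash
python3 - <<'E'
from meas import *
c=load('w4')
g=lambda L,z:ray(c,np.array(L)/[10,9.]+[285,155]-.45,z)[:,:2].round(4)
b=g([(112,90),(437,90),(112,519),(437,519)],.06);print('bar slot',b,b.mean(0))
h=g([(168,170),(377,170),(168,350),(377,350)],.042);print('hole',h,h.mean(0))
h=g([(213,100),(335,100),(213,411),(335,411)],.042);print('slot',h,h.mean(0))
g=lambda L,z:ray(c,np.array(L)/4.+[255,50]-.4,z)[:,:2].round(4)
e=g([(110,28),(337,28)],.06);print('bar end',e,e.mean(0))
e=g([(60,120),(392,120)],.06);print('ears',e,e.mean(0))
E
```

```text
bar slot [[0.6046 0.0845]
 [0.6371 0.0829]
 [0.6011 0.0335]
 [0.6354 0.0317]] [0.61955 0.05815]
hole [[0.6087 0.0708]
 [0.6311 0.0697]
 [0.6072 0.0483]
 [0.6302 0.0471]] [0.6193   0.058975]
slot [[0.614  0.0791]
 [0.627  0.0784]
 [0.6117 0.0402]
 [0.6252 0.0395]] [0.619475 0.0593  ]
bar end [[0.5991 0.1831]
 [0.65   0.1807]] [0.62455 0.1819 ]
ears [[0.5861 0.1646]
 [0.6621 0.1609]] [0.6241  0.16275]
```

The bar's slot is at (0.6196, 0.0582) and the socket slot at (0.6194, 0.0590), so the bar is within about 1 mm in both axes. Now to the cap.

>>> step_arm([
  {"wx": 0, "wy": 0, "wz": -0.5, "tx": 1.2, "ty": -0.8, "tz": 0, "hand": 0.8},
  {"wx": 0, "wy": 0, "wz": -0.6, "tx": 2.6, "ty": -1.3, "tz": 0, "hand": 0.8},
  {"wx": 0, "wy": 0, "wz": -0.6, "tx": 3.0, "ty": -1.3, "tz": 0, "hand": 0.7},
  {"wx": 0, "wy": 0, "wz": -0.6, "tx": 3.1, "ty": -1.1, "tz": 0, "hand": 0.6},
  {"wx": 0, "wy": 0, "wz": -0.6, "tx": 3.1, "ty": -0.9, "tz": 0, "hand": 0.6},
  {"wx": 0, "wy": 0, "wz": -0.6, "tx": 3.0, "ty": -0.7, "tz": 0, "hand": 0.6},
  {"wx": 0, "wy": 0, "wz": -0.6, "tx": 3.0, "ty": -0.4, "tz": 0, "hand": 0.6},
  {"wx": 0, "wy": 0, "wz": -0.5, "tx": 2.6, "ty": -0.2, "tz": 0, "hand": 0.6},
  {"wx": 0, "wy": 0, "wz": -0.4, "tx": 1.8, "ty": 0, "tz": 0, "hand": 0.6},
  {"wx": 0, "wy": 0, "wz": -0.1, "tx": 0.8, "ty": 0, "tz": 0, "hand": 0.6},
])

```text
clock: 9.57
position: [0.5015, 0.2882, 0.201]
ee_rot: [-1.61, -2.696, 0.001]
force: [0.1, 0.2, 0.0]
width: 0.601
```

```bash
python3 - <<'E'
from h import *
st()
im,d,c=grab('wrist','w5')
plan((.510,.2846,.1),.4896,1)
E
```

```text
{'clock': 9.5667, 'joints': [-0.8927, 0.4155, 0.3874, 1.7736, -0.185, 0.9893, 0.0611], 'dq': [-0.0973, -0.0018, 0.0013, -0.0106, 0.0275, 0.0002, -0.0831], 'joint_efforts': [1.2199, -60.0113, 6.2294, -28.363, 0.1367, 0.0638, 0.3162], 'position': [0.5015, 0.2882, 0.201], 'ee_rot': [-1.6101, -2.6956, 0.0006], 'force': [0.0993, 0.1612, 0.048], 'ft_torque': [-0.0448, 0.0503, 0.0202], 'width': 0.6008}
from [0.5017 0.2881 0.2011] jaw 0.492 tilt 0.09 J7 0.06
t [-0.716  0.577 10.107] w [-0.01  -0.012  0.027]
```

View pics/w5.png

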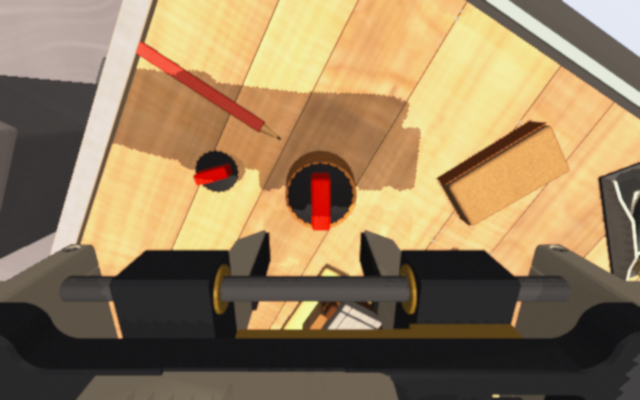

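The cap is at (321,200) in the stand, its wing along the image's vertical and already almost in line with the jaws. Depth will give its centre.

```bash
python3 - <<'E'
from meas import *
c=load('w5');H,S,V=cv2.split(cv2.cvtColor(c['im'],cv2.COLOR_RGB2HSV));P=cloud(c)
red=((H<8)|(H>172))&(S>140)&(V>90)
m=np.zeros_like(red);m[160:240,295:350]=True
print(np.percentile(P[red&m][:,2],[5,50,95]))
t=(red&m&(P[...,2]>.081)).astype(np.uint8)
print(t.sum(),rect(c,t,.086,(295,160,350,240)))
q=P[t>0];print(q.mean(0))
a=c['im'][:,:,::-1];cv2.imwrite('pics/w5c.png',cv2.resize(a[140:245,270:370],None,fx=6,fy=5.5,interpolation=cv2.INTER_CUBIC))
E
```

```text
[0.06182972 0.08503983 0.08629619]
966 (array([508.9, 286.2]), array([17.4, 50.3]), np.float32(0.4897))
[0.50862049 0.28664981 0.08528146]
```

View pics/w5c.png

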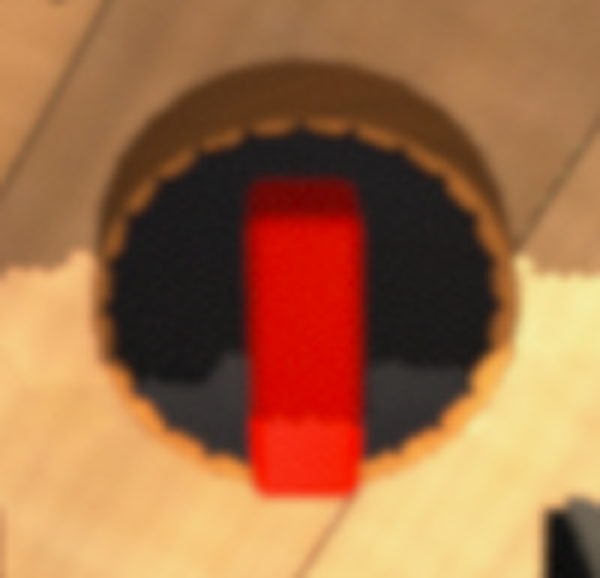

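>>> step_arm([
  {"wx": 0, "wy": 0, "wz": 0, "tx": -0.2, "ty": 0.2, "tz": 0.8, "hand": 0.6},
  {"wx": 0, "wy": 0, "wz": 0, "tx": -0.2, "ty": 0.2, "tz": 1.6, "hand": 0.6},
  {"wx": 0, "wy": 0, "wz": 0, "tx": -0.15, "ty": 0.1, "tz": 2.0, "hand": 0.6},
  {"wx": 0, "wy": 0, "wz": 0, "tx": 0, "ty": 0, "tz": 2.0, "hand": 0.6},
  {"wx": 0, "wy": 0, "wz": 0, "tx": 0, "ty": 0, "tz": 1.6, "hand": 0.6},
  {"wx": 0, "wy": 0, "wz": 0, "tx": 0, "ty": 0, "tz": 1.2, "hand": 0.6},
  {"wx": 0, "wy": 0, "wz": 0, "tx": 0, "ty": 0, "tz": 0.8, "hand": 0.6},
  {"wx": 0, "wy": 0, "wz": 0, "tx": 0, "ty": 0, "tz": 0.5, "hand": 0.6},
  {"wx": 0, "wy": 0, "wz": 0, "tx": 0, "ty": 0, "tz": 0, "hand": 0.6},
  {"wx": 0, "wy": 0, "wz": 0, "tx": 0, "ty": 0, "tz": 0, "hand": 0.6},
])

```text
clock: 10.45
position: [0.5113, 0.2822, 0.0971]
ee_rot: [1.622, 2.69, 0.001]
force: [0.2, -0.4, -0.1]
width: 0.604
```

```bash
python3 - <<'E'
from h import *
st()
plan((.509,.2858,.080),.489,1)
E
```

```text
{'clock': 10.45, 'joints': [-0.8362, 0.5488, 0.3428, 1.8592, -0.2529, 0.7755, 0.1274], 'dq': [-0.0061, -0.0126, 0.0009, -0.0086, -0.0001, 0.0047, -0.0015], 'joint_efforts': [0.2112, -63.8284, 6.4907, -23.0549, -0.059, -0.0109, 0.027], 'position': [0.5113, 0.2822, 0.0971], 'ee_rot': [1.6218, 2.6901, 0.0006], 'force': [0.2387, -0.362, -0.1367], 'ft_torque': [-0.0989, 0.0014, 0.0166], 'width': 0.6035}
from [0.5113 0.2822 0.0971] jaw 0.486 tilt 0.03 J7 0.127
t [ 0.424 -0.033  1.707] w [ 0.005  0.001 -0.031]
```

>>> step_arm([
  {"wx": 0, "wy": 0, "wz": -0.03, "tx": 0.2, "ty": -0.03, "tz": 0.4, "hand": 0.6},
  {"wx": 0, "wy": 0, "wz": 0, "tx": 0.2, "ty": 0, "tz": 0.7, "hand": 0.6},
  {"wx": 0, "wy": 0, "wz": 0, "tx": 0, "ty": 0, "tz": 0.4, "hand": 0.6},
  {"wx": 0, "wy": 0, "wz": 0, "tx": 0, "ty": 0, "tz": 0.2, "hand": 0.6},
  {"wx": 0, "wy": 0, "wz": 0, "tx": 0, "ty": 0, "tz": 0, "hand": 0.6},
  {"wx": 0, "wy": 0, "wz": 0, "tx": 0, "ty": 0, "tz": 0, "hand": 0.3},
  {"wx": 0, "wy": 0, "wz": 0, "tx": 0, "ty": 0, "tz": 0, "hand": 0},
  {"wx": 0, "wy": 0, "wz": 0, "tx": 0, "ty": 0, "tz": 0, "hand": 0},
  {"wx": 0, "wy": 0, "wz": 0, "tx": 0, "ty": 0, "tz": 0, "hand": 0},
  {"wx": 0, "wy": 0, "wz": 0, "tx": 0, "ty": 0, "tz": 0, "hand": 0},
], force=45)

```text
clock: 11.28
position: [0.5087, 0.2859, 0.0799]
ee_rot: [1.617, 2.693, 0.0]
force: [0.1, -0.6, -0.6]
width: 0.286
```

```bash
python3 - <<'E'
from h import *
st()
plan((.6194,.0588,.17),-.045,10)
E
```

```text
{'clock': 11.2833, 'joints': [-0.8349, 0.5718, 0.331, 1.8717, -0.2638, 0.7404, 0.1327], 'dq': [0.001, 0.0001, -0.0006, 0.0001, -0.0016, -0.0001, -0.0003], 'joint_efforts': [0.0021, -65.794, 6.5943, -22.6239, -0.0389, 0.0481, -0.0003], 'position': [0.5087, 0.2859, 0.0799], 'ee_rot': [1.6169, 2.6934, 0.0004], 'force': [0.0877, -0.5907, -0.5752], 'ft_torque': [-0.0719, 0.0149, 0.0716], 'width': 0.2861}
from [0.5087 0.2859 0.0799] jaw 0.49 tilt 0.02 J7 0.133
t [-2.524 -0.091 -0.901] w [ 0.   -0.    0.51]
t [-2.526  0.044 -0.901] w [ 0.   -0.    0.51]
t [-2.52   0.179 -0.901] w [ 0.   -0.    0.51]
t [-2.507  0.314 -0.901] w [ 0.   -0.    0.51]
t [-2.486  0.447 -0.901] w [ 0.   -0.    0.51]
t [-2.459  0.579 -0.901] w [ 0.   -0.    0.51]
t [-2.424  0.71  -0.901] w [ 0.   -0.    0.51]
t [-2.383  0.838 -0.901] w [ 0.   -0.    0.51]
t [-2.335  0.964 -0.901] w [ 0.   -0.    0.51]
t [-2.28   1.088 -0.901] w [ 0.   -0.    0.51]
```

>>> step_arm([
  {"wx": 0, "wy": 0, "wz": 0, "tx": 0, "ty": 0, "tz": 0, "hand": 0},
  {"wx": 0, "wy": 0, "wz": 0, "tx": 0, "ty": 0, "tz": 0, "hand": 0},
  {"wx": 0, "wy": 0, "wz": 0, "tx": 0, "ty": 0, "tz": 0, "hand": 0},
  {"wx": 0, "wy": 0, "wz": 0, "tx": 0, "ty": 0, "tz": 0, "hand": 0},
  {"wx": 0, "wy": 0, "wz": 0, "tx": 0, "ty": 0, "tz": -0.5, "hand": 0},
  {"wx": 0, "wy": 0, "wz": 0, "tx": 0, "ty": 0, "tz": -1.5, "hand": 0},
  {"wx": 0, "wy": 0, "wz": 0, "tx": 0, "ty": 0, "tz": -2.0, "hand": 0},
  {"wx": 0, "wy": 0, "wz": 0, "tx": 0, "ty": 0, "tz": -2.5, "hand": 0},
  {"wx": 0, "wy": 0, "wz": 0, "tx": 0, "ty": 0, "tz": -2.0, "hand": 0},
  {"wx": 0, "wy": 0, "wz": 0, "tx": 0, "ty": 0, "tz": -0.8, "hand": 0},
])

```text
clock: 12.12
position: [0.5098, 0.2862, 0.1757]
ee_rot: [1.617, 2.692, 0.005]
force: [1.0, -0.3, 0.0]
width: 0.192
```

```bash
python3 - <<'E'
from h import *
st()
im,d,c=grab('wrist','w6')
plan((.6194,.0588,.17),-.045,10)
E
```

```text
{'clock': 12.1167, 'joints': [-0.876, 0.4507, 0.3827, 1.7907, -0.2039, 0.9352, 0.0824], 'dq': [-0.029, -0.0803, 0.027, -0.0654, 0.0422, 0.1555, -0.0368], 'joint_efforts': [-0.3474, -60.3323, 5.6912, -26.7137, -0.0276, 0.4428, -0.0538], 'position': [0.5098, 0.2862, 0.1757], 'ee_rot': [1.6165, 2.692, 0.0053], 'force': [0.956, -0.2862, 0.0475], 'ft_torque': [-0.0421, -0.0118, 0.0211], 'width': 0.1924}
from [0.5099 0.2865 0.1759] jaw 0.489 tilt 0.26 J7 0.083
t [-2.524 -0.104  0.056] w [ 0.004 -0.002  0.51 ]
t [-2.526  0.031  0.057] w [ 0.004 -0.002  0.51 ]
t [-2.521  0.166  0.057] w [ 0.004 -0.002  0.51 ]
t [-2.508  0.3    0.058] w [ 0.004 -0.002  0.51 ]
t [-2.489  0.434  0.058] w [ 0.004 -0.002  0.51 ]
t [-2.462  0.566  0.058] w [ 0.004 -0.002  0.51 ]
t [-2.428  0.697  0.058] w [ 0.004 -0.002  0.51 ]
t [-2.388  0.825  0.059] w [ 0.004 -0.002  0.51 ]
t [-2.34   0.952  0.059] w [ 0.004 -0.002  0.51 ]
t [-2.286  1.075  0.059] w [ 0.004 -0.002  0.51 ]
```

View pics/w6.png

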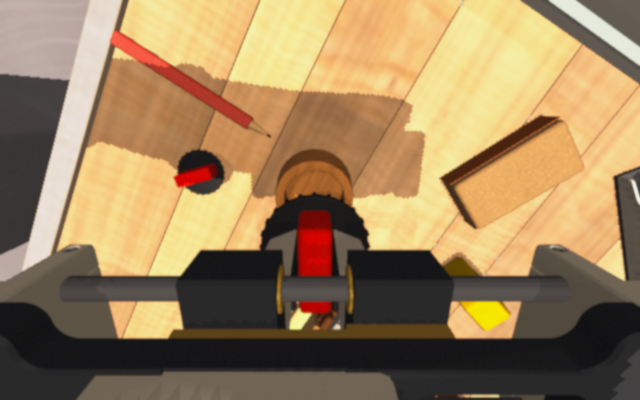

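The cap is in the jaws: wing at (315,255), width 17.7 mm, and the stand at (315,180) is empty. Now over to the socket.

>>> step_arm([
  {"wx": 0, "wy": 0, "wz": 0.3, "tx": -1.2, "ty": -0.1, "tz": 0, "hand": 0},
  {"wx": 0, "wy": 0, "wz": 0.5, "tx": -2.4, "ty": 0, "tz": 0, "hand": 0},
  {"wx": 0, "wy": 0, "wz": 0.6, "tx": -3.0, "ty": 0.1, "tz": 0, "hand": 0},
  {"wx": 0, "wy": 0, "wz": 0.6, "tx": -3.1, "ty": 0.3, "tz": 0, "hand": 0},
  {"wx": 0, "wy": 0, "wz": 0.6, "tx": -3.1, "ty": 0.5, "tz": 0, "hand": 0},
  {"wx": 0, "wy": 0, "wz": 0.6, "tx": -3.0, "ty": 0.7, "tz": 0, "hand": 0},
  {"wx": 0, "wy": 0, "wz": 0.6, "tx": -3.0, "ty": 0.9, "tz": 0, "hand": 0},
  {"wx": 0, "wy": 0, "wz": 0.6, "tx": -2.6, "ty": 1.0, "tz": 0, "hand": 0},
  {"wx": 0, "wy": 0, "wz": 0.5, "tx": -2.0, "ty": 0.9, "tz": 0, "hand": 0},
  {"wx": 0, "wy": 0, "wz": 0.2, "tx": -1.0, "ty": 0.5, "tz": 0, "hand": 0},
])

```text
clock: 13.0
position: [0.6169, 0.0536, 0.1712]
ee_rot: [2.279, 2.161, -0.005]
force: [-0.4, -0.0, -0.7]
width: 0.192
```

```bash
python3 - <<'E'
from h import *
st()
plan((.6194,.0588,.14),-.045,1)
E
```

```text
{'clock': 13.0, 'joints': [-0.5375, 0.5353, 0.5418, 1.7111, -0.3176, 0.9861, 0.0671], 'dq': [0.162, 0.0697, 0.0236, -0.105, -0.0638, 0.0685, 0.0191], 'joint_efforts': [-2.5801, -65.6603, 8.6719, -27.7278, -0.3079, 0.0868, -0.1893], 'position': [0.6169, 0.0536, 0.1712], 'ee_rot': [2.279, 2.161, -0.0049], 'force': [-0.4101, -0.0297, -0.6537], 'ft_torque': [-0.1319, 0.0121, 0.0483], 'width': 0.1919}
from [0.6169 0.0536 0.1712] jaw -0.053 tilt 0.19 J7 0.067
t [0.541 0.222 3.114] w [-0.014  0.027 -0.078]
```

>>> step_arm([
  {"wx": 0, "wy": 0, "wz": -0.08, "tx": 0.2, "ty": 0.1, "tz": 0.5, "hand": 0},
  {"wx": 0, "wy": 0, "wz": 0, "tx": 0.2, "ty": 0.1, "tz": 1.0, "hand": 0},
  {"wx": 0, "wy": 0, "wz": 0, "tx": 0.1, "ty": 0, "tz": 1.0, "hand": 0},
  {"wx": 0, "wy": 0, "wz": 0, "tx": 0, "ty": 0, "tz": 0.5, "hand": 0},
  {"wx": 0, "wy": 0, "wz": 0, "tx": 0, "ty": 0, "tz": 0, "hand": 0},
  {"wx": 0, "wy": 0, "wz": 0, "tx": 0, "ty": 0, "tz": 0, "hand": 0},
  {"wx": 0, "wy": 0, "wz": 0, "tx": 0, "ty": 0, "tz": 0, "hand": 0},
  {"wx": 0, "wy": 0, "wz": 0, "tx": 0, "ty": 0, "tz": 0, "hand": 0},
  {"wx": 0, "wy": 0, "wz": 0, "tx": 0, "ty": 0, "tz": 0, "hand": 0},
  {"wx": 0, "wy": 0, "wz": 0, "tx": 0, "ty": 0, "tz": 0, "hand": 0},
])

```text
clock: 13.83
position: [0.6193, 0.0636, 0.1431]
ee_rot: [2.261, 2.181, 0.001]
force: [-0.1, -0.3, -0.8]
width: 0.192
```

```bash
python3 - <<'E'
from h import *
st()
grab('wrist','w7')
plan((.6194,.0588,.13),-.045,1)
E
```

```text
{'clock': 13.8333, 'joints': [-0.5337, 0.5682, 0.5184, 1.7313, -0.3389, 0.9314, 0.0854], 'dq': [-0.0006, 0.0016, 0.0007, 0.0029, -0.0003, 0.0002, 0.0014], 'joint_efforts': [-0.0747, -67.2992, 9.9531, -26.7038, -0.0488, 0.0433, 0.0006], 'position': [0.6193, 0.0636, 0.1431], 'ee_rot': [2.261, 2.1807, 0.0011], 'force': [-0.1044, -0.3136, -0.7855], 'ft_torque': [-0.0934, 0.0575, -0.0364], 'width': 0.1918}
from [0.6192 0.0635 0.1431] jaw -0.036 tilt 0.04 J7 0.085
t [-0.474  0.033  1.309] w [ 0.006 -0.002  0.085]
```

View pics/w7.png

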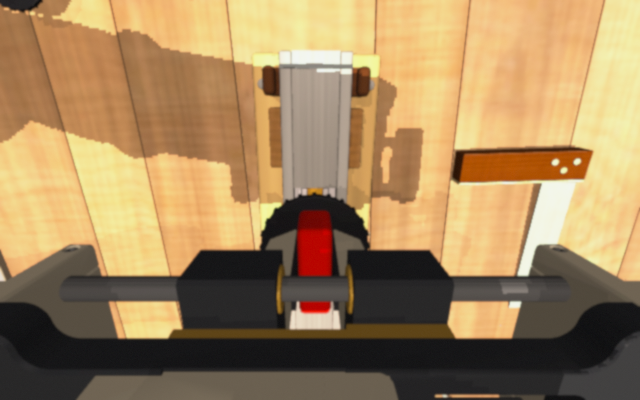

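```bash
python3 - <<'E'
from meas import *
c=load('w7');H,S,V=cv2.split(cv2.cvtColor(c['im'],cv2.COLOR_RGB2HSV));P=cloud(c)
red=((H<8)|(H>172))&(S>140)&(V>60);m=np.zeros_like(red);m[190:330,285:345]=1
r=red&m
for v in range(206,318,6):
    u=np.nonzero(r[v])[0]
    if len(u): print(v,u.min(),u.max(),P[v,int(u.mean())].round(4))
for v in range(188,206,2): print(v,P[v,300].round(4))
E
```

```text
212 301 328 [0.6199 0.0877 0.1236]
218 299 330 [0.6199 0.088  0.1337]
224 298 330 [0.6199 0.088  0.1419]
230 297 331 [0.6199 0.087  0.147 ]
236 297 332 [0.6198 0.0845 0.1487]
242 297 332 [0.6196 0.0811 0.1486]
248 297 332 [0.6195 0.0773 0.1479]
254 297 332 [0.6194 0.0746 0.1491]
260 297 331 [0.6193 0.0711 0.149 ]
266 298 331 [0.6191 0.0674 0.1488]
272 298 331 [0.619  0.0637 0.1487]
302 300 329 [0.6183 0.0451 0.1487]
308 301 329 [0.6187 0.0407 0.1483]
188 [0.6073 0.0782 0.0405]
190 [0.6072 0.0764 0.0405]
192 [0.6072 0.0748 0.0415]
194 [0.6117 0.096  0.1146]
196 [0.6119 0.0961 0.1186]
198 [0.6118 0.0948 0.1185]
200 [0.6118 0.0938 0.1193]
202 [0.6118 0.0928 0.1199]
204 [0.6117 0.0911 0.1186]
```

>>> step_arm([
  {"wx": 0, "wy": 0, "wz": 0.08, "tx": -0.2, "ty": 0, "tz": 0.2, "hand": 0},
  {"wx": 0, "wy": 0, "wz": 0, "tx": -0.2, "ty": 0, "tz": 0.3, "hand": 0},
  {"wx": 0, "wy": 0, "wz": 0, "tx": 0, "ty": 0, "tz": 0.4, "hand": 0},
  {"wx": 0, "wy": 0, "wz": 0, "tx": 0, "ty": 0, "tz": 0.6, "hand": 0},
  {"wx": 0, "wy": 0, "wz": 0, "tx": 0, "ty": 0, "tz": 0.6, "hand": 0},
  {"wx": 0, "wy": 0, "wz": 0, "tx": 0, "ty": 0, "tz": 0.6, "hand": 0},
  {"wx": 0, "wy": 0, "wz": 0, "tx": 0, "ty": 0, "tz": 0.3, "hand": 0},
  {"wx": 0, "wy": 0, "wz": 0, "tx": 0, "ty": 0, "tz": 0, "hand": 0},
  {"wx": 0, "wy": 0, "wz": 0, "tx": 0, "ty": 0, "tz": 0, "hand": 0},
  {"wx": 0, "wy": 0, "wz": 0, "tx": 0, "ty": 0, "tz": 0, "hand": 0},
])

```text
clock: 14.72
position: [0.6191, 0.0595, 0.1129]
ee_rot: [2.27, 2.171, 0.0]
force: [0.3, 0.4, -1.3]
width: 0.192
```

```bash
python3 - <<'E'
from h import *
st()
plan((.6194,.0597,.091),-.045,1)
E
```

```text
{'clock': 14.7167, 'joints': [-0.515, 0.6032, 0.501, 1.7577, -0.3633, 0.8736, 0.1034], 'dq': [-0.0014, -0.0056, 0.0009, -0.0047, 0.0014, 0.001, -0.0013], 'joint_efforts': [-0.0186, -68.2428, 10.0763, -25.07, -0.0488, 0.0534, 0.0041], 'position': [0.6191, 0.0595, 0.1129], 'ee_rot': [2.2703, 2.1712, 0.0003], 'force': [0.2926, 0.3517, -1.3262], 'ft_torque': [-0.1126, 0.0216, -0.0189], 'width': 0.192}
from [0.6191 0.0595 0.1129] jaw -0.045 tilt 0.02 J7 0.103
t [0.02  0.033 2.189] w [ 0.003 -0.     0.004]
```

Aligned, with no contact yet. I'll go down slowly.

>>> step_arm([
  {"wx": 0, "wy": 0, "wz": 0, "tx": 0, "ty": 0.03, "tz": 0.2, "hand": 0},
  {"wx": 0, "wy": 0, "wz": 0, "tx": 0, "ty": 0, "tz": 0.2, "hand": 0},
  {"wx": 0, "wy": 0, "wz": 0, "tx": 0, "ty": 0, "tz": 0.2, "hand": 0},
  {"wx": 0, "wy": 0, "wz": 0, "tx": 0, "ty": 0, "tz": 0.2, "hand": 0},
  {"wx": 0, "wy": 0, "wz": 0, "tx": 0, "ty": 0, "tz": 0.2, "hand": 0},
  {"wx": 0, "wy": 0, "wz": 0, "tx": 0, "ty": 0, "tz": 0.2, "hand": 0},
  {"wx": 0, "wy": 0, "wz": 0, "tx": 0, "ty": 0, "tz": 0.2, "hand": 0},
  {"wx": 0, "wy": 0, "wz": 0, "tx": 0, "ty": 0, "tz": 0.2, "hand": 0},
  {"wx": 0, "wy": 0, "wz": 0, "tx": 0, "ty": 0, "tz": 0, "hand": 0},
  {"wx": 0, "wy": 0, "wz": 0, "tx": 0, "ty": 0, "tz": 0, "hand": 0},
])

```text
clock: 15.55
position: [0.6191, 0.0595, 0.0966]
ee_rot: [-2.27, -2.171, 0.0]
force: [-0.0, 1.2, -1.9]
width: 0.193
```

```bash
python3 - <<'E'
from h import *
st()
plan((.6194,.0597,.090),-.045,1)
E
```

```text
{'clock': 15.55, 'joints': [-0.5067, 0.6234, 0.4894, 1.7689, -0.3762, 0.8436, 0.1137], 'dq': [0.0003, -0.003, 0.002, -0.0043, -0.0014, 0.0015, -0.0018], 'joint_efforts': [-0.0072, -69.2689, 10.1894, -24.3673, -0.0551, 0.0274, 0.0121], 'position': [0.6191, 0.0595, 0.0966], 'ee_rot': [-2.2703, -2.1713, 0.0003], 'force': [-0.0487, 1.1808, -1.9429], 'ft_torque': [-0.0679, 0.0549, 0.0209], 'width': 0.1932}
from [0.6191 0.0595 0.0966] jaw -0.045 tilt 0.01 J7 0.114
t [0.018 0.028 0.658] w [-0.002  0.     0.004]
```

>>> step_arm([
  {"wx": 0, "wy": 0, "wz": 0, "tx": 0, "ty": 0.03, "tz": 0.15, "hand": 0},
  {"wx": 0, "wy": 0, "wz": 0, "tx": 0, "ty": 0, "tz": 0.15, "hand": 0},
  {"wx": 0, "wy": 0, "wz": 0, "tx": 0, "ty": 0, "tz": 0.15, "hand": 0},
  {"wx": 0, "wy": 0, "wz": 0, "tx": 0, "ty": 0, "tz": 0.1, "hand": 0},
  {"wx": 0, "wy": 0, "wz": 0, "tx": 0, "ty": 0, "tz": 0.05, "hand": 0},
  {"wx": 0, "wy": 0, "wz": 0, "tx": 0, "ty": 0, "tz": 0.05, "hand": 0},
  {"wx": 0, "wy": 0, "wz": 0, "tx": 0, "ty": 0, "tz": 0.05, "hand": 0},
  {"wx": 0, "wy": 0, "wz": 0, "tx": 0, "ty": 0, "tz": 0, "hand": 0},
  {"wx": 0, "wy": 0, "wz": 0, "tx": 0, "ty": 0, "tz": 0, "hand": 0},
  {"wx": 0, "wy": 0, "wz": 0, "tx": 0, "ty": 0, "tz": 0, "hand": 0},
])

```text
clock: 16.38
position: [0.6195, 0.0596, 0.0904]
ee_rot: [-2.27, -2.171, -0.001]
force: [-2.5, 1.9, 6.4]
width: 0.197
```

```bash
python3 - <<'E'
from h import *
st()
im,d,c=grab('wrist','w8');grab('top','t8')
c=load('w8');P=cloud(c)
for v in (236,248,260,266):print(P[v,314].round(4))
plan((.6194,.0597,.090),-.045,1)
E
```

```text
{'clock': 16.3833, 'joints': [-0.503, 0.6313, 0.4846, 1.7725, -0.3817, 0.8319, 0.1182], 'dq': [-0.0008, 0.0, -0.0033, 0.0004, 0.0002, -0.001, 0.0002], 'joint_efforts': [0.4219, -66.2713, 9.8903, -23.8583, -0.1495, -0.9793, 0.0616], 'position': [0.6195, 0.0596, 0.0904], 'ee_rot': [-2.2703, -2.1712, -0.0007], 'force': [-2.5182, 1.9037, 6.3551], 'ft_torque': [-0.2126, 0.7194, -0.0394], 'width': 0.1965}
[0.6202 0.0808 0.0966]
[0.6198 0.0734 0.0951]
[0.6195 0.0666 0.0954]
[0.6194 0.0635 0.0962]
from [0.6195 0.0596 0.0904] jaw -0.045 tilt 0.03 J7 0.118
t [ 0.013 -0.007  0.036] w [ 0.001 -0.004  0.004]
```

View pics/w8.png

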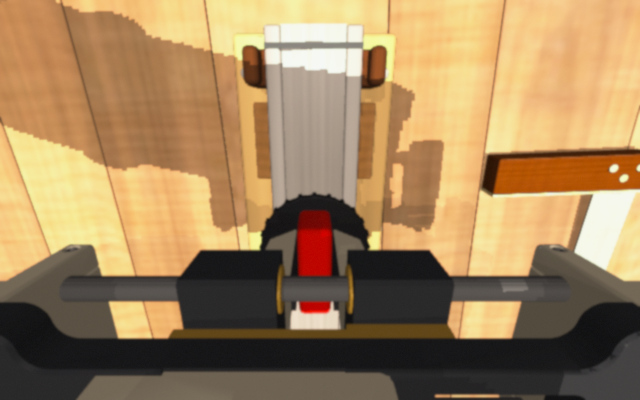

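Seated: the wing top is at z ≈ 0.096 as expected and the bar pushes back with 6 N. Now the clockwise twist, in two parts.

>>> step_arm([
  {"wx": 0, "wy": 0, "wz": 0, "tx": 0, "ty": 0, "tz": 0, "hand": 0},
  {"wx": 0, "wy": 0, "wz": 0.3, "tx": 0, "ty": 0, "tz": 0, "hand": 0},
  {"wx": 0, "wy": 0, "wz": 0.5, "tx": 0, "ty": 0, "tz": 0, "hand": 0},
  {"wx": 0, "wy": 0, "wz": 0.6, "tx": 0, "ty": 0, "tz": 0, "hand": 0},
  {"wx": 0, "wy": 0, "wz": 0.6, "tx": 0, "ty": 0, "tz": 0, "hand": 0},
  {"wx": 0, "wy": 0, "wz": 0.6, "tx": 0, "ty": 0, "tz": 0, "hand": 0},
  {"wx": 0, "wy": 0, "wz": 0.6, "tx": 0, "ty": 0, "tz": 0, "hand": 0},
  {"wx": 0, "wy": 0, "wz": 0.5, "tx": 0, "ty": 0, "tz": 0, "hand": 0},
  {"wx": 0, "wy": 0, "wz": 0.3, "tx": 0, "ty": 0, "tz": 0, "hand": 0},
  {"wx": 0, "wy": 0, "wz": 0, "tx": 0, "ty": 0, "tz": 0, "hand": 0},
], force=55)

```text
clock: 17.32
position: [0.6201, 0.0597, 0.0904]
ee_rot: [2.673, 1.65, 0.002]
force: [-1.4, 0.5, 6.1]
width: 0.192
```

```bash
python3 - <<'E'
from h import *
st()
plan((.6194,.0597,.090),-.045-.785,1)
E
```

```text
{'clock': 17.3167, 'joints': [-0.575, 0.657, 0.6008, 1.7781, -0.4759, 0.8541, -0.2164], 'dq': [0.0079, -0.0032, -0.0127, -0.0001, 0.0113, -0.0009, 0.0479], 'joint_efforts': [0.4047, -65.3544, 12.4741, -22.2537, -0.1711, -0.4357, -0.7481], 'position': [0.6201, 0.0597, 0.0904], 'ee_rot': [2.6728, 1.6502, 0.0019], 'force': [-1.4054, 0.4722, 6.0547], 'ft_torque': [-0.0975, 0.3758, -0.0057], 'width': 0.192}
from [0.6201 0.0597 0.0904] jaw -0.465 tilt 0.07 J7 -0.216
t [-0.034 -0.06   0.037] w [ 0.008 -0.009  3.49 ]
```

>>> step_arm([
  {"wx": 0, "wy": 0, "wz": 0.2, "tx": 0, "ty": 0, "tz": 0, "hand": 0},
  {"wx": 0, "wy": 0, "wz": 0.5, "tx": 0, "ty": -0.03, "tz": 0, "hand": 0},
  {"wx": 0, "wy": 0, "wz": 0.6, "tx": 0, "ty": 0, "tz": 0, "hand": 0},
  {"wx": 0, "wy": 0, "wz": 0.6, "tx": 0, "ty": 0, "tz": 0, "hand": 0},
  {"wx": 0, "wy": 0, "wz": 0.6, "tx": 0, "ty": 0, "tz": 0, "hand": 0},
  {"wx": 0, "wy": 0, "wz": 0.5, "tx": 0, "ty": 0, "tz": 0, "hand": 0},
  {"wx": 0, "wy": 0, "wz": 0.3, "tx": 0, "ty": 0, "tz": 0, "hand": 0},
  {"wx": 0, "wy": 0, "wz": 0.2, "tx": 0, "ty": 0, "tz": 0, "hand": 0},
  {"wx": 0, "wy": 0, "wz": 0, "tx": 0, "ty": 0, "tz": 0, "hand": 0},
  {"wx": 0, "wy": 0, "wz": 0, "tx": 0, "ty": 0, "tz": 0, "hand": 0},
])

```text
clock: 18.15
position: [0.6204, 0.0593, 0.0904]
ee_rot: [2.927, 1.138, 0.003]
force: [1.7, -1.0, 5.0]
width: 0.191
```

```bash
python3 - <<'E'
from h import *
st()
plan((.6194,.0597,.090),-.045-.785,1)
im,d,c=grab('wrist','w9');grab('top','t9');grab('scene','s9')
P=cloud(load('w9'))
for v in (236,248,260,266):print(P[v,314].round(4))
E
```

```text
{'clock': 18.15, 'joints': [-0.6336, 0.6847, 0.7008, 1.7834, -0.5573, 0.8791, -0.5067], 'dq': [0.0028, -0.0009, -0.0053, 0.0004, 0.001, -0.0012, 0.0039], 'joint_efforts': [-0.7524, -64.8517, 12.8225, -19.7749, -0.2348, 1.1041, -0.1754], 'position': [0.6204, 0.0593, 0.0904], 'ee_rot': [2.9269, 1.1379, 0.0034], 'force': [1.6775, -0.9981, 4.9544], 'ft_torque': [-0.445, -0.4896, 0.0801], 'width': 0.1909}
from [0.6204 0.0593 0.0904] jaw -0.829 tilt 0.14 J7 -0.507
t [-0.048 -0.095  0.041] w [ 0.018 -0.015  0.008]
[0.6351 0.0739 0.0958]
[0.6304 0.0696 0.0965]
[0.6254 0.065  0.0966]
[0.6224 0.0622 0.0957]
```

View pics/w9.png

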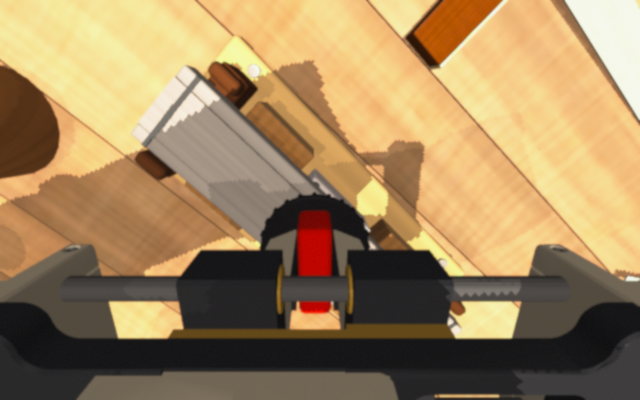

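View pics/s9.png

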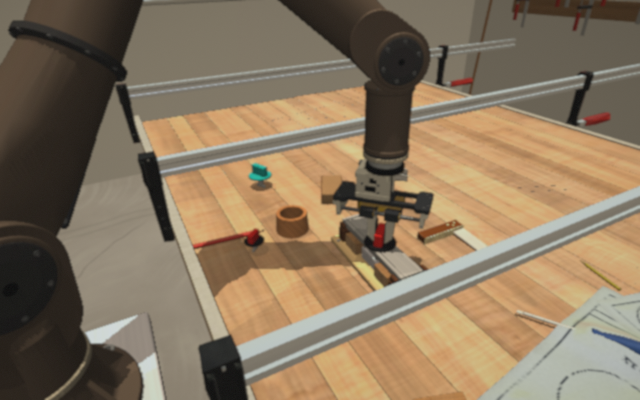

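```bash
python3 - <<'E'
from meas import *
st()
c=load('w9');a=c['im'][:,:,::-1];P=cloud(c)
cv2.imwrite('pics/w9c.png',cv2.resize(a[30:250,100:380],None,fx=2.7,fy=2.7,interpolation=cv2.INTER_CUBIC))
H,S,V=cv2.split(cv2.cvtColor(c['im'],cv2.COLOR_RGB2HSV))
bar=(abs(P[...,2]-.06)<.006)&(S<80)&(V>70);bar[230:]=0;bar[:,330:]=0
print('bar',rect(c,bar.astype(np.uint8),.06,(100,30,330,230)))
red=((H<8)|(H>172))&(S>140)&(V>60)&(P[...,2]>.093);red[:200]=0;red[275:]=0
vs,us=np.nonzero(red);q=P[vs,us][:,:2];pc=[]
u,s,vt=np.linalg.svd(q-q.mean(0));d=vt[0];print('wing yaw',np.arctan(-d[0]/d[1]),q.mean(0))
# distance of socket axis from wing line, far end
for ax in [(.6194,.059)]:
  r=np.array(ax)-q.mean(0);print('off across',r[0]*d[1]-r[1]*d[0],'far end dist',np.abs((q-ax)@d).max())
E
```

```text
{'clock': 18.3, 'joints': [-0.6334, 0.6846, 0.7005, 1.7834, -0.5573, 0.8791, -0.5067], 'dq': [0.0002, -0.0024, -0.0008, 0.0008, -0.0006, -0.0014, 0.0017], 'joint_efforts': [-0.7435, -64.8072, 12.661, -19.5411, -0.2019, 1.2214, -0.0723], 'position': [0.6204, 0.0593, 0.0904], 'ee_rot': [2.927, 1.1381, 0.0035], 'force': [3.7705, -0.8743, 4.9922], 'ft_torque': [-0.4519, -0.5723, 0.0971], 'width': 0.1953}
bar (array([623.1, 130.8]), array([ 52.7, 103.7]), np.float32(-0.0399))
wing yaw -0.8195954306557633 [0.62912575 0.06829569]
off across -0.00015594957617657158 far end dist 0.08488184996123804
```

View pics/w9c.png

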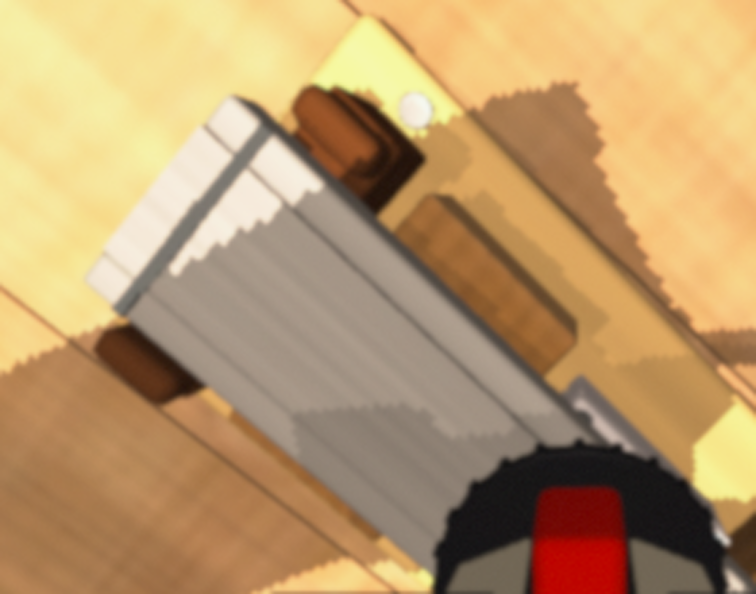

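The wing lies about 0.78 rad (44°) across the bar. The bar is still in place to about 1.5 mm, and the arm is still and gripping. Handing in.

```bash
python3 - <<'E'
from h import *
print(arm.sign_off()); st()
E
```

```text
the job is handed in; nothing more can be done
None
the job is handed in; nothing more can be done
```

I laid the bar on both supports and let go of it. Then I put the cap through the slot into the socket and twisted it clockwise to about 44° across the bar. The arm is holding it there, still gripped. The job was handed in at about 18 s, and sign-off reported no verdict.

**Last checks:**
- **Bar:** its centre is within about 1.5 mm of the socket axis, and its direction is within about 0.005 rad of the jig's. It stayed in place during the twist.
- **Cap:** the top of the wing is at about 96 mm, as expected when the flange sits on the bar. In the last view, the wing's line passes within about 0.2 mm of the socket axis. Along that line I had only the gripper's position, about 1 mm off.
- **Catch:** I can't read it directly. From the wing angle less the 0.2 rad of play, I put it at about 0.57 rad, well short of locked.
- **Grip:** the jaws are closed on the 18 mm wing at a set force of 55 N. The arm is at rest with about 5 N pressing down.

The side force rose to about 3.8 N in the last reading, but nothing moved. The arm never went near the tape measure, sanding block, try square or pencil, though I did not re-measure where they lie. One move call was refused early on for missing keys, without moving the arm, and no check failed.

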